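# Sample row for the sorting counter

### The job

Make up the sample row on the wooden board, so the neighbours can see what we collect: stand the open glass jar upright in the middle of the square cork mat with its metal lid seated level on the jar's mouth, and stand the tin can upright in the middle of the round cork mat. Put the larger of the two blue bottle caps on the bare wood midway between jar and can, closed side up as it lies. Leave the small blue cap where it is.

Things in the scene. Friction and masses are not known exactly. Their poses are not given: they have to be found in the camera images.
- jar: Open green glass jar, standing upright: body 60 mm across up to 70 mm height, sloping shoulder to 80 mm, neck 48 mm across from 80 to 95 mm (the open rim, 95 mm). 160 g or so. Origin: centre of its underside, z up.
- lid: Round plain metal lid of the jar, lying on the counter as it goes on the jar (hollow side down): 62 mm across, 16 mm high, skirt 3 mm thick, hollow 56 mm across and 13 mm deep, so it drops loosely over the 48 mm neck (no twisting) and then rests with its underside 82 mm above the jar's underside. 30 g or so. Origin: centre of its underside, z up.
- can: Closed tin can with a paper band, standing upright: 54 mm across, 75 mm high, 70 g or so. Origin: centre of its underside, z up.
- cap: The larger blue plastic bottle cap, closed side up: 48 mm across, 20 mm high, 20 g or so. Origin: centre of its underside, z up.
- small_cap: The smaller blue plastic bottle cap, 28 mm across, 14 mm high, loose; it is to stay where it is. Origin: centre of its underside, z up.
- board: Fixed light wooden board on the counter, 130 mm (its x) by 330 mm (its y), 12 mm thick, turned by up to 0.2 rad from the robot's axes. The two cork mats lie on it, one 110 mm either side of its middle along its y, so its middle is the point midway between them. Origin: centre of its UNDERSIDE (on the counter, z = 0), z up; its top is 12 mm above the origin.
- mat_square: Square cork mat, 90 x 90 mm, 3 mm thick, fixed on one half of the board (either half). Origin: centre of its underside; its top is 3 mm above the origin, 15 mm above the counter.
- mat_round: Round cork mat, 90 mm across, 3 mm thick, fixed on the other half of the board. Origin: centre of its underside; its top is 3 mm above the origin, 15 mm above the counter.
Not all that is in view belongs to the job. What is shaped like the cap but green or yellow is not meant.

How it is judged:
At the end, for the whole second after the job is handed in: Jar upright on square mat, can upright on round mat, each within 12 mm of its centre; lid level on the jar, within 7 mm of its axis, underside 77-87 mm above the jar's; large cap flat on the board within 15 mm of its middle (midway between the mats); tilts under 0.1 rad; all at rest (horizontal distance between jar and mat_square below 0.012 m and z of jar in the frame of mat_square between -0.001 and 0.008 m and angle between each of jar, can, cap, lid's own z axis and vertical below 0.1 rad and horizontal distance between can and mat_round below 0.012 m and z of can in the frame of mat_round between -0.001 and 0.008 m and horizontal distance between cap and board below 0.015 m and z of cap in the frame of board between 0.008 and 0.017 m and horizontal distance between lid and jar below 0.007 m and z of lid in the frame of jar between 0.077 and 0.087 m and linear speed of each of jar, lid, can, cap below 0.02 m/s and angular speed of each of jar, lid, can, cap below 0.2 rad/s); the robot touches nothing.
It fails at once if the small blue cap is moved by more than 30 mm (distance of small_cap from where it was at the start of the episode above 0.03 m).
It also fails if it takes over 104 s, if anything falls off the work surface, if the arm or the gripper's body presses on something with over 40 N, if the wrist force passes 120 N, or if a joint passes its speed limit or range.

### The arm

A 6-joint arm with a two-finger parallel gripper is mounted at the origin on the work surface. World frame = base frame: x ahead of the robot, y to its left, z up, the work surface at z = 0. Lengths are in m, angles in rad, forces in N, time in s.
With the tool pointing down it reaches from about 0.325 to 1 m from the base axis. Payload 5.1 kg.
Tool frame: the origin (TCP) lies midway between the tips of the shut fingers; the grasp point (between the pads) lies 19 mm behind it; z points along the fingers, y is the direction in which the jaws open and shut (so a half turn about z gives the same grasp; the last joint's range is limited). The gripper opens to 85 mm and grips with 20 to 120 N. Pads are 22 mm wide; open, the fingers measure 114 mm over their backs; the gripper's body (76 mm by 85 mm) begins 54 mm behind the grasp point. The pads swing forward as they close: fully open they stand 13 mm farther back than shut.
Start: joints at [1.118, 0.124, 1.65, -0, 1.367, -0.083], TCP at [0.235, 0.606, 0.231] pointing down, gripper open.
Joint ranges: [-2.61, 2.61], [-1.02, 2.33], [0.03, 2.71], [-1.35, 4.49], [0.32, 2.68], [-2.91, 2.91]. Speed limits (rad/s): [2.57, 2.57, 3.14, 3.14, 3.14, 3.14].

### API

Orientations are given as a unit quaternion [w, x, y, z].
In Python, from station import * gives the robot as it stands. The module is installed in compiled form; this text tells all that it offers.
- The arm moves only by the tool carry_out, never from a script. Its argument "plan" is a list of rows, each a list of 4 numbers: the shift along the tool's x, y, z in units of 25 mm (1.0 is 25 mm), then the turn about the tool's z in units of 5 degrees (1.0 is 5 degrees). A call has 1 to 10 rows; each row shifts and turns the pose as measured when the row begins, along the tool's axes as they then stand; what a row does not reach is not made up. A row lasts 1/10 s, in which the tool goes at most 50 mm and 8.59 degrees, less where a joint would pass 70% of its speed; a pose out of reach is approached as far as the arm can. A call is refused whole if a number of a shift passes 1 or a number of a turn 1, either way. A call with a gripper value outside its range is refused whole. "jaw" is the opening, from 0 (shut) to 1 (fully open), set as the call begins (left out, the last holds). The fingers move at their own pace and stop on an object; "squeeze" is the grip in N (left out, the last holds). Time passes only in rows, so rows that do not move let the fingers close. It gives the time, the measured TCP pose, the force and the opening at its end, in the units of the state.
- state(): the state, without advancing time (a new reading comes with each control period).
- read_camera(name): name is "scene" or "top" or "wrist"; returns a dict with "img" (420x560x3 uint8, red, green, blue), "z_map" (420x560 float32, m along the optical axis (not along the pixel's ray), 0 where there is no reading), "fx", "fy", "cx", "cy" (pixels), "view" (4x4, takes a point from world to camera coordinates). Camera axes: x right, y down, z forward; pixel columns grow to the right and rows downward; lengths in m; the calibration is good to about 2 mm. A picture is of the moment at which its call begins.
- job_done(): hands the job in, once; it reports no verdict.
The state is a dict: "time": time; "qpos": joint angles; "qd": joint speeds; "joint_torque": joint torques, N m; "tcp_pos": TCP position; "eef_rot": TCP orientation; "force": force on the tool from outside, world axes, zero at the start; "ft_torque": the same for the moment, N m; "gripper_width": opening from 0.0 (shut) to 1.0 (fully open).
Only numpy, scipy, OpenCV 4.12 (cv2) and the standard library are available. Lean on these libraries where they do the work, as an engineer would, in place of code of your own. Each camera call takes 0.05 s, during which the arm holds its last target.

## Working session

There is one attempt and no reset: what is moved stays moved. The work goes in short steps, Python scripts to look and compute and a tool call to move; the robot and the scene stay as the last step left them, time stands still between calls to the robot, and variables do not carry over. Pictures are saved under pics/ and viewed, and the job is handed in when it is done.

Besides the shell and the picture viewer there is one more tool, called after "Call:" as a command line: name --pt "numbers of a row" for each row, then --argument value for the rest. carry_out: Moves the arm, as the interface text tells. Its arguments: {"type":"object","properties":{"plan":{"type":"array"},"jaw":{"type":"number"},"squeeze":{"type":"number"}},"required":["plan"]}

```bash
mkdir -p pics; ls; python3 - <<'E'
from station import *
import cv2,numpy as np
s=state();print({k:np.round(v,3).tolist() for k,v in s.items()})
for n in ["scene","top","wrist"]:
    c=read_camera(n);np.savez(f"{n}0.npz",**c)
    cv2.imwrite(f"pics/{n}0.png",c["img"][:,:,::-1])
    print(n,c["fx"],c["cx"],c["cy"],np.round(c["view"],3).tolist())
E
```

```text
pics
{'time': 0.0, 'qpos': [1.118, 0.125, 1.652, -0.0, 1.368, -0.083], 'qd': [0.002, -0.0, 0.001, -0.001, -0.0, 0.002], 'joint_torque': [0.001, -42.362, -36.545, -0.0, 0.007, 0.0], 'tcp_pos': [0.235, 0.605, 0.23], 'eef_rot': [-0.0, 0.184, 0.983, -0.001], 'force': [-0.118, 0.316, 0.057], 'ft_torque': [0.005, 0.001, -0.027], 'gripper_width': 0.999}
scene 473.47472026922884 272.6928261134304 209.749082480019 [[0.789, 0.615, 0.002, -0.451], [0.329, -0.418, -0.847, -0.153], [-0.52, 0.668, -0.532, 1.549], [0.0, 0.0, 0.0, 1.0]]
top 537.4977578867856 276.94694628374543 201.67073596721082 [[-0.02, -1.0, 0.003, 0.023], [-0.977, 0.019, -0.212, 0.581], [0.212, -0.007, -0.977, 0.927], [0.0, 0.0, 0.0, 1.0]]
wrist 305.9626044049422 282.55728104356433 205.3482876098811 [[0.362, 0.932, -0.001, -0.649], [0.883, -0.343, 0.321, -0.041], [0.299, -0.117, -0.947, 0.381], [0.0, 0.0, 0.0, 1.0]]
```

View pics/scene0.png

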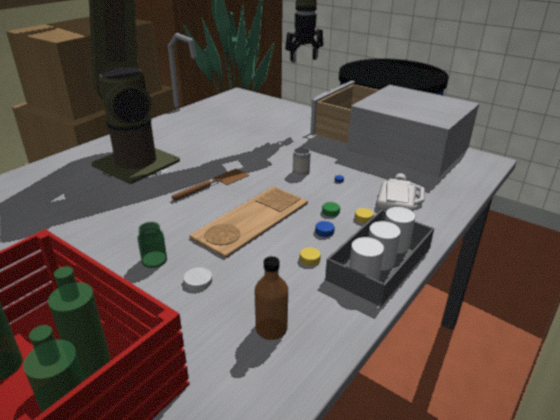

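View pics/top0.png

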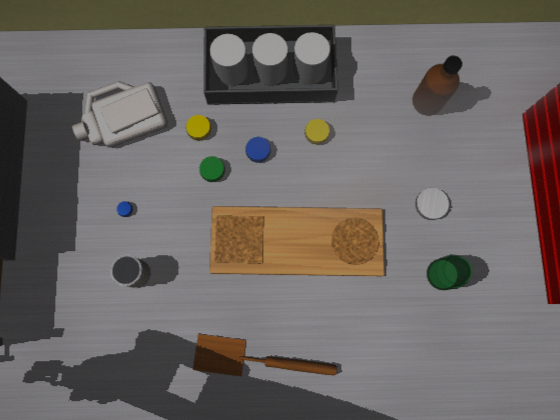

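View pics/wrist0.png

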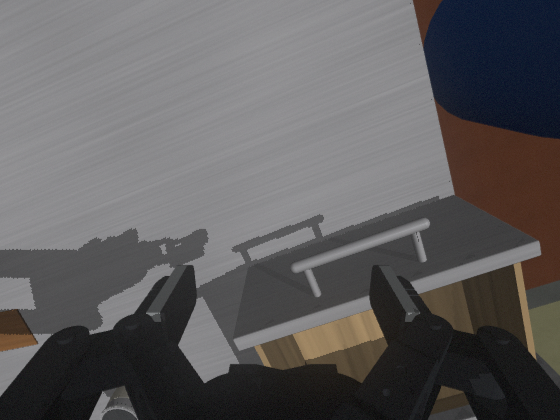

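```bash
cat > h.py <<'E'
import numpy as np,cv2
from station import *
from scipy.spatial.transform import Rotation as R
def load(n): return dict(np.load(n+".npz"))
def ray(c,u,v,z):
    V=c["view"];Rm=V[:3,:3];o=-Rm.T@V[:3,3]
    d=Rm.T@np.array([(u-c["cx"])/c["fx"],(v-c["cy"])/c["fy"],1.])
    return o+d*(z-o[2])/d[2]
def cloud(c):
    v,u=np.mgrid[0:420,0:560];z=c["z_map"]
    p=np.stack([(u-c["cx"])/c["fx"]*z,(v-c["cy"])/c["fy"]*z,z],-1)
    V=c["view"];return (p-V[:3,3])@V[:3,:3]
def proj(c,p):
    q=c["view"][:3,:3]@np.asarray(p,float)+c["view"][:3,3]
    return c["fx"]*q[0]/q[2]+c["cx"],c["fy"]*q[1]/q[2]+c["cy"]
def rot():
    q=np.array(state()["eef_rot"]);return R.from_quat(q[[1,2,3,0]]).as_matrix()
def go(x,y,z,yaw=None):
    """print remaining shift in tool units; yaw = world angle of tool y (jaw) axis, mod pi"""
    s=state();M=rot();d=M.T@(np.array([x,y,z])-np.array(s["tcp_pos"]))/0.025
    t=0
    a=np.arctan2(M[1,1],M[0,1])
    if yaw is not None:
        e=(yaw-a+np.pi/2)%np.pi-np.pi/2
        t=-np.degrees(e)/5   # tool z down
    print("shift",np.round(d,2),"turn",round(t,2),"jawang",round(a,3),"tcp",np.round(s["tcp_pos"],4),"q6",np.round(s["qpos"][5],2),"t",round(s["time"],1),"f",np.round(s["force"],1),"w",round(s["gripper_width"],3))
E
cat > m.py <<'E'
from h import *
import sys
k=sys.argv[1] if len(sys.argv)>1 else "0"
c=load("top"+k)
P=cloud(c);hsv=cv2.cvtColor(c["img"],cv2.COLOR_RGB2HSV)
def blob(name,mask,z):
    n,l,st,ce=cv2.connectedComponentsWithStats(mask.astype(np.uint8))
    for i in range(1,n):
        if st[i,4]>60:
            cnt=max(cv2.findContours((l==i).astype(np.uint8),0,2)[0],key=cv2.contourArea)
            (u,v),r=cv2.minEnclosingCircle(cnt)
            pp=P[l==i]
            print(name,"px",np.round(ce[i],1),"circ",np.round([u,v,r],1),"xyz",np.round(ray(c,*ce[i],z),4),"xyzcirc",np.round(ray(c,u,v,z),4),"depthmed",np.round(np.median(pp,0),4),"ext",np.round(np.ptp(pp[:,:2],axis=0),3))
H,S,V=hsv[...,0],hsv[...,1],hsv[...,2]
blob("blue",(H>105)&(H<130)&(S>130)&(P[...,0]>.2),.02)
blob("can/jar",(P[...,2]>.070)&(P[...,2]<.08)&(P[...,0]>.2)&(abs(P[...,1])<.4),.075)
blob("jar rim",(P[...,2]>.088)&(P[...,2]<.1)&(P[...,0]>.2)&(abs(P[...,1])<.45),.095)
v,u=np.mgrid[0:420,0:560]
blob("lid",(P[...,2]>.012)&(P[...,2]<.02)&(S<60)&(u>410)&(u<455)&(v>180)&(v<225),.016)
bm=((H>8)&(H<25)&(S>80)&(u>190)&(u<400)&(v>190)&(v<290)).astype(np.uint8)
cnt=max(cv2.findContours(bm,0,2)[0],key=cv2.contourArea)
box=cv2.boxPoints(cv2.minAreaRect(cnt));Q=np.array([ray(c,*b,.012) for b in box]);print("board",Q.round(3).tolist(),Q.mean(0),[np.linalg.norm(Q[i]-Q[i-1]).round(3) for i in range(4)])
E
python3 m.py
python3 - <<'E'
from h import *
c=load("top0");s=load("scene0")
P=cloud(c)
for u,v in [(240,240),(355,241),(297,241),(448,272),(128,271),(432,204),(258,149),(317,131),(212,169),(265,355),(435,105)]: print(u,v,P[v,u].round(3),c["img"][v,u])
P=cloud(s);
# tall things in the working space from the scene view
for u,v in [(302,160),(150,235),(270,300),(415,160)]: print("scene",u,v,P[v,u].round(3))
i=cv2.resize(c["img"][90:290,80:480],None,fx=2,fy=2,interpolation=2);cv2.imwrite("pics/crop0.png",i[:,:,::-1])
E
```

```text
blue px [257.4 148.5] circ [257.6 148.6  12.1] xyz [0.6975 0.0471 0.02  ] xyzcirc [0.6973 0.0468 0.02  ] depthmed [0.6974 0.0477 0.0205] ext [0.047 0.045]
blue px [124.  208.6] circ [124.  208.7   7.4] xyz [0.582  0.3038 0.02  ] xyzcirc [0.5818 0.3038 0.02  ] depthmed [0.5828 0.3056 0.0141] ext [0.026 0.027]
can/jar px [230.3  67.1] circ [228.5  58.   17. ] xyz [0.844  0.0956 0.075 ] xyzcirc [0.8631 0.0991 0.075 ] depthmed [0.8408 0.0944 0.0747] ext [0.033 0.064]
can/jar px [308.8  66.2] circ [310.   59.   16.1] xyz [ 0.8432 -0.0551  0.075 ] xyzcirc [ 0.8581 -0.0579  0.075 ] depthmed [ 0.841  -0.0544  0.0746] ext [0.026 0.062]
can/jar px [269.6  67.3] circ [269.   62.5  15. ] xyz [0.8422 0.0203 0.075 ] xyzcirc [0.8522 0.0212 0.075 ] depthmed [0.8405 0.0205 0.0751] ext [0.018 0.058]
can/jar px [429.6  95.4] circ [435.5  88.   16.6] xyz [ 0.779  -0.2825  0.075 ] xyzcirc [ 0.7938 -0.295   0.075 ] depthmed [ 0.7743 -0.278   0.075 ] ext [0.047 0.054]
can/jar px [125.5 269.9] circ [125.5 270.   16.1] xyz [0.46   0.2811 0.075 ] xyzcirc [0.4599 0.2811 0.075 ] depthmed [0.4599 0.2809 0.0757] 
[... 1293 characters left out ...]
012     ] [np.float64(0.328), np.float64(0.13), np.float64(0.337), np.float64(0.13)]
240 240 [0.518 0.083 0.015] [135  95  50]
355 241 [ 0.511 -0.135  0.019] [159 112  59]
297 241 [ 0.514 -0.026  0.011] [165 126  73]
448 272 [ 0.45  -0.31   0.007] [33 82 44]
128 271 [0.458 0.276 0.078] [53 56 55]
432 204 [ 0.58  -0.287  0.018] [156 154 155]
258 149 [0.697 0.046 0.018] [ 42  65 133]
317 131 [ 0.731 -0.071  0.022] [155 143  49]
212 169 [0.658 0.136 0.019] [ 30 102  42]
265 355 [ 0.305  0.039 -0.002] [131 129 131]
435 105 [ 0.768 -0.298  0.055] [66 60 57]
scene 302 160 [0.478 0.266 0.053]
scene 150 235 [ 0.468 -0.31   0.088]
scene 270 300 [ 0.817 -0.322  0.103]
scene 415 160 [0.74  0.511 0.039]
```

View pics/crop0.png

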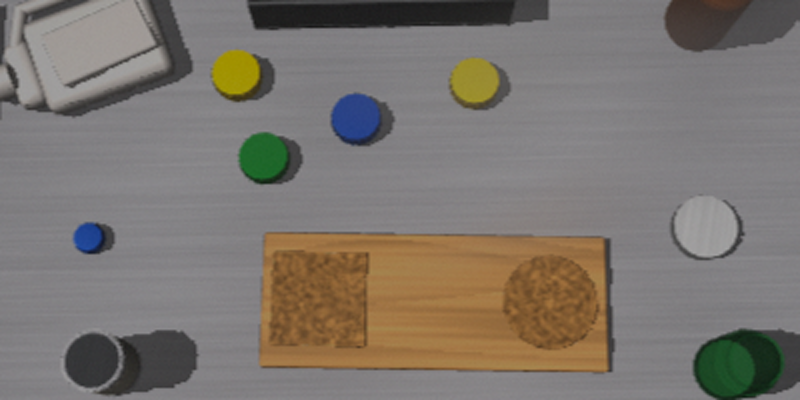

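```bash
python3 - <<'E'
from h import *
s=load("scene0");P=cloud(s)
for u,v in [(415,105),(380,95),(460,115),(350,90),(345,130),(400,150),(180,320),(45,240),(100,270),(180,355)]: print("scene",u,v,P[v,u].round(3))
# mats cross-check in the scene view
c=load("top0")
for n,p in dict(sq=(.5194,.0836,.015),rd=(.5122,-.1364,.015),mid=(.5158,-.0264,.012),jar=(.447,-.298,.095),lid=(.5825,-.2872,.016),can=(.46,.281,.075),cap=(.6974,.047,.02)).items(): print(n,np.round(proj(s,p),1),np.round(proj(c,p),1))
im=s["img"].copy()
for p in [(.5194,.0836,.015),(.5122,-.1364,.015),(.5158,-.0264,.012),(.447,-.298,.095),(.5825,-.2872,.016),(.46,.281,.075),(.6974,.047,.02)]:
    cv2.drawMarker(im,tuple(int(round(a)) for a in proj(s,p)),(255,0,255),0,6,1)
cv2.imwrite("pics/chk.png",cv2.resize(im[130:300,110:380],None,fx=2.9,fy=2.9,interpolation=2)[:,:,::-1])
go(.6974,.047,.15,0)
E
```

```text
scene 415 105 [0.659 0.647 0.161]
scene 380 95 [0.52  0.672 0.159]
scene 460 115 [0.808 0.646 0.162]
scene 350 90 [0.353 0.761 0.121]
scene 345 130 [0.47  0.536 0.061]
scene 400 150 [0.683 0.519 0.053]
scene 180 320 [ 0.769 -0.488  0.156]
scene 45 240 [ 0.412 -0.507  0.161]
scene 100 270 [ 0.575 -0.497  0.164]
scene 180 355 [ 0.767 -0.497  0.082]
sq [276.2 199. ] [239.5 239.2]
rd [220.2 233.6] [355.3 240.8]
mid [249.8 216.3] [297.3 240.2]
jar [147.6 226.7] [457.1 269.8]
lid [196.4 275.4] [431.6 203. ]
can [300.1 150.3] [125.6 269.9]
cap [322.7 225.3] [257.5 148.5]
shift [-25.33 -14.14   3.23] turn 13.76 jawang 1.201 tcp [0.2348 0.6056 0.2303] q6 -0.08 t 0.1 f [0.1 0.8 0.6] w 1.002
```

View pics/chk.png

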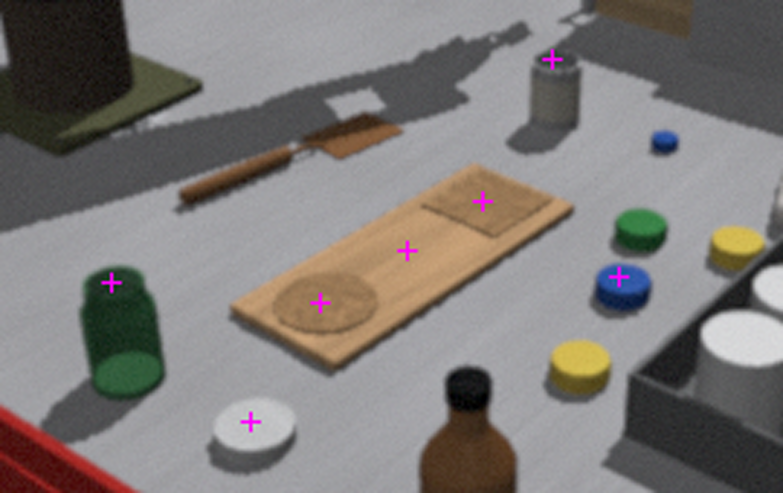

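Call:
carry_out --pt "-1 -0.56 0 0" --pt "-1 -0.56 0 0" --pt "-1 -0.56 0 0" --pt "-1 -0.56 0 0" --pt "-1 -0.56 0 0" --pt "-1 -0.56 0 0" --pt "-1 -0.56 0 0" --pt "-1 -0.56 0 0" --pt "-1 -0.56 0 0" --pt "-1 -0.56 0 0" --jaw 1 --squeeze 40

```text
time: 1.15
tcp_pos: [0.42, 0.3776, 0.2257]
eef_rot: [-0.002, 0.18, 0.984, -0.004]
force: [-0.5, 0.7, -0.5]
gripper_width: 1.009
```

```bash
python3 -c "
from h import *
go(.6974,.047,.15,0)"
```

```text
shift [-15.07  -8.4    3.05] turn 13.84 jawang 1.208 tcp [0.42   0.3776 0.2257] q6 -0.57 t 1.1 f [-0.5  0.7 -0.5] w 1.009
```

Call:
carry_out --pt "-1 -0.56 0 0" --pt "-1 -0.56 0 0" --pt "-1 -0.56 0 0" --pt "-1 -0.56 0 0" --pt "-1 -0.56 0 0" --pt "-1 -0.56 0 0" --pt "-1 -0.56 0 0" --pt "-1 -0.56 0 0" --pt "-1 -0.56 0 0" --pt "-1 -0.56 0 0"

```text
time: 2.15
tcp_pos: [0.6085, 0.1468, 0.2219]
eef_rot: [-0.005, 0.181, 0.984, -0.005]
force: [0.1, 0.0, -0.5]
gripper_width: 0.998
```

Call:
carry_out --pt "-1 -0.56 0 0" --pt "-1 -0.56 0 0" --pt "-1 -0.56 0 0" --pt "-1 -0.56 0 0" --pt "-0.8 -0.2 0 0" --pt "0 0 0 1" --pt "0 0 0 1" --pt "0 0 0 1" --pt "0 0 0 1" --pt "0 0 0 1"

```text
time: 3.15
tcp_pos: [0.7023, 0.0373, 0.2146]
eef_rot: [-0.008, 0.4, 0.916, -0.008]
force: [-0.3, 0.1, -0.1]
gripper_width: 1.0
```

Call:
carry_out --pt "0 0 0 1" --pt "0 0 0 1" --pt "0 0 0 1" --pt "0 0 0 1" --pt "0 0 0 1" --pt "0 0 0 1" --pt "0 0 0 1" --pt "0 0 0 1" --pt "0 0 0 0.8" --pt "0 0 0 0"

```text
time: 4.15
tcp_pos: [0.6996, 0.0372, 0.2079]
eef_rot: [-0.008, 0.726, 0.688, -0.014]
force: [0.5, 1.0, 0.1]
gripper_width: 1.001
```

```bash
python3 - <<'E'
from h import *
go(.6974,.047,.15,0)
c=read_camera("wrist");np.savez("wrist1.npz",**c)
cv2.imwrite("pics/wrist1.png",c["img"][:,:,::-1])
hsv=cv2.cvtColor(c["img"],cv2.COLOR_RGB2HSV);H,S,V=cv2.split(hsv)
m=((H>105)&(H<130)&(S>130)).astype(np.uint8)
for k in cv2.findContours(m,0,2)[0]:
    if cv2.contourArea(k)>100:
        (u,v),r=cv2.minEnclosingCircle(k);print(u,v,r,ray(c,u,v,.018).round(4))
P=cloud(c);mm=(m>0)&(P[...,2]>.017)&(P[...,2]<.03);print(P[mm].mean(0),np.ptp(P[mm],axis=0))
E
```

```text
shift [ 0.41 -0.04  2.31] turn -0.61 jawang -0.054 tcp [0.6996 0.0372 0.2079] q6 0.04 t 4.2 f [0.5 1.  0.1] w 1.001
287.1710510253906 168.0 21.77593994140625 [0.6987 0.0493 0.018 ]
[0.698195   0.04915274 0.02089085] [0.04630481 0.04675959 0.0061905 ]
```

View pics/wrist1.png

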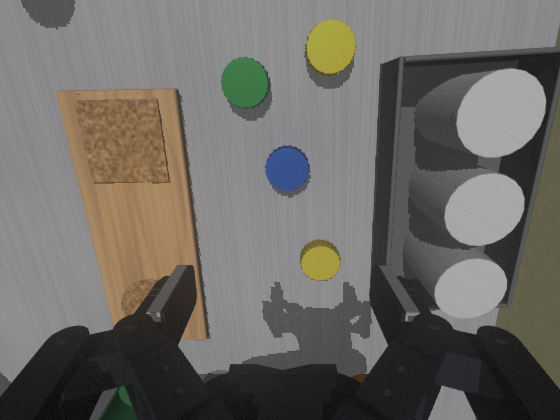

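Call:
carry_out --pt "0.25 0 0.9 0" --pt "0.2 0 0.9 0" --pt "0 0 0.9 0" --pt "0 0 0.9 0" --pt "0 0 0.9 0" --pt "0 0 0.8 0" --pt "0 0 0 0"

```text
time: 4.9
tcp_pos: [0.6966, 0.0478, 0.0714]
eef_rot: [-0.007, 0.721, 0.692, -0.013]
force: [-0.1, 0.9, -0.2]
gripper_width: 0.997
```

```bash
cat >> h.py <<'E'
_go=go
def go(*a):
    _go(*a); M=rot(); print("tool z axis",M[:,2].round(3))
E
python3 -c "
from h import *
go(.698,.0485,.0,0)"
```

```text
shift [0.06 0.14 2.85] turn -0.47 jawang -0.041 tcp [0.6966 0.0478 0.0714] q6 0.04 t 4.9 f [-0.1  0.9 -0.2] w 0.997
tool z axis [-0.029 -0.008 -1.   ]
```

Call:
carry_out --pt "0.05 0.1 0.7 0" --pt "0 0 0.7 0" --pt "0 0 0.7 0" --pt "0 0 0.5 0" --pt "0 0 0.1 0" --pt "0 0 0 0"

```text
time: 5.5
tcp_pos: [0.6988, 0.0484, 0.0003]
eef_rot: [-0.006, 0.721, 0.693, -0.012]
force: [0.3, -0.4, 0.1]
gripper_width: 1.001
```

```bash
python3 -c "
from h import *
go(.698,.0485,.0,0)"
```

```text
shift [ 0.   -0.03  0.01] turn -0.45 jawang -0.039 tcp [6.988e-01 4.840e-02 3.000e-04] q6 0.04 t 5.5 f [ 0.3 -0.4  0.1] w 1.001
tool z axis [-0.026 -0.008 -1.   ]
```

Call:
carry_out --pt "0 0 0 0" --pt "0 0 0 0" --pt "0 0 0 0" --pt "0 0 0 0" --pt "0 0 0 0" --pt "0 0 0 0" --pt "0 0 0 0" --pt "0 0 0 0" --jaw 0 --squeeze 30

```text
time: 6.3
tcp_pos: [0.7014, 0.0484, 0.0042]
eef_rot: [-0.004, 0.721, 0.693, -0.01]
force: [0.3, 0.6, -0.3]
gripper_width: 0.548
```

Call:
carry_out --pt "0 0 -0.4 0" --pt "0 0 -0.8 0" --pt "0 0 -0.8 0" --pt "0 0 -0.8 0" --pt "0 0 0 0"

```text
time: 6.8
tcp_pos: [0.7024, 0.049, 0.0776]
eef_rot: [-0.005, 0.721, 0.693, -0.011]
force: [1.0, -0.3, 0.6]
gripper_width: 0.551
```

```bash
python3 - <<'E'
from h import *
go(.5158,-.0264,.06,0)
c=read_camera("wrist");np.savez("wrist2.npz",**c)
cv2.imwrite("pics/wrist2.png",c["img"][:,:,::-1])
E
```

```text
shift [-3.3  -7.32  0.89] turn -0.45 jawang -0.039 tcp [0.7024 0.049  0.0776] q6 0.04 t 6.8 f [ 1.  -0.3  0.6] w 0.551
tool z axis [-0.022 -0.008 -1.   ]
```

View pics/wrist2.png

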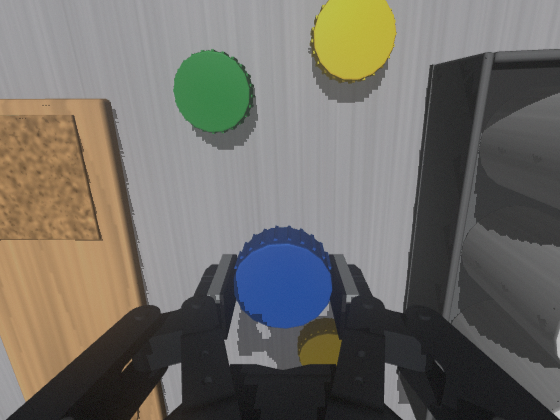

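Call:
carry_out --pt "-0.4 -0.9 0 0" --pt "-0.4 -0.9 0 0" --pt "-0.4 -0.9 0 0" --pt "-0.4 -0.9 0 0" --pt "-0.4 -0.9 0 0" --pt "-0.4 -0.9 0 0" --pt "-0.4 -0.9 0 0" --pt "-0.4 -0.8 0 0" --pt "0 0 0 0" --pt "0 0 0 0"

```text
time: 7.85
tcp_pos: [0.5065, -0.0254, 0.0689]
eef_rot: [-0.012, 0.72, 0.693, -0.017]
force: [0.1, 0.4, -0.8]
gripper_width: 0.55
```

```bash
python3 - <<'E'
from h import *
go(.5158,-.0264,.016,0)
c=read_camera("wrist");np.savez("wrist3.npz",**c)
cv2.imwrite("pics/wrist3.png",c["img"][:,:,::-1])
P=cloud(c)
for n,p in dict(sq=(.5194,.0836,.015),rd=(.5122,-.1364,.015),mid=(.5158,-.0264,.012)).items(): print(n,np.round(proj(c,p),1))
E
```

```text
shift [-0.01  0.46  2.1 ] turn -0.44 jawang -0.039 tcp [ 0.5065 -0.0254  0.0689] q6 -0.1 t 7.8 f [ 0.1  0.4 -0.8] w 0.55
tool z axis [-0.042 -0.006 -0.999]
sq [303.   53.1]
rd [298.8 352.3]
mid [300.5 226.3]
```

View pics/wrist3.png

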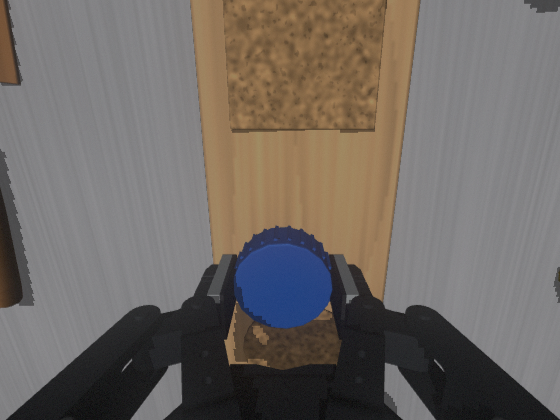

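```bash
python3 - <<'E'
from h import *
c=load("wrist3")
for p in [(231,130.5),(376,130.5),(386,0),(223,0)]: print(p,ray(c,*p,.015).round(4))
for p in [(196.5,50),(415,40),(209,200),(394,170)]: print(p,ray(c,*p,.012).round(4))
E
```

```text
(231, 130.5) [0.4732 0.0415 0.015 ]
(376, 130.5) [0.5638 0.0383 0.015 ]
(386, 0) [0.565  0.1078 0.015 ]
(223, 0) [0.4755 0.1123 0.015 ]
(196.5, 50) [0.4564 0.0885 0.012 ]
(415, 40) [0.5836 0.0879 0.012 ]
(209, 200) [ 0.4528 -0.0052  0.012 ]
(394, 170) [0.5777 0.0122 0.012 ]
```

Call:
carry_out --pt "0 0.25 0.7 0" --pt "0 0.2 0.7 0" --pt "0 0 0.45 0" --pt "0 0 0.1 0" --pt "0 0 0 0"

```text
time: 8.4
tcp_pos: [0.52, -0.0248, 0.0181]
eef_rot: [-0.012, 0.72, 0.694, -0.017]
force: [-0.1, -1.0, -0.4]
gripper_width: 0.549
```

```bash
python3 - <<'E'
from h import *
go(.5158,-.0264,.016,0)
E
```

```text
shift [-0.07 -0.16  0.09] turn -0.42 jawang -0.036 tcp [ 0.52   -0.0248  0.0181] q6 -0.1 t 8.4 f [-0.1 -1.  -0.4] w 0.549
tool z axis [-0.04  -0.006 -0.999]
```

Call:
carry_out --pt "-0.05 -0.15 0.05 0" --pt "0 0 0 0" --pt "0 0 0.02 0"

```text
time: 8.7
tcp_pos: [0.5168, -0.0259, 0.0178]
eef_rot: [-0.011, 0.719, 0.694, -0.016]
force: [-0.1, -0.3, -0.2]
gripper_width: 0.552
```

Call:
carry_out --pt "0 0 0 0" --pt "0 0 0 0" --pt "0 0 0 0" --pt "0 0 0 0" --pt "0 0 0 0" --pt "0 0 0 0" --jaw 1

```text
time: 9.3
tcp_pos: [0.5178, -0.0261, 0.0195]
eef_rot: [-0.009, 0.72, 0.694, -0.015]
force: [-0.2, -0.2, 0.6]
gripper_width: 1.001
```

Call:
carry_out --pt "0 0 -0.5 0" --pt "0 0 -1 0" --pt "0 0 -1 0" --pt "0 0 -1 0" --pt "0 0 -1 0" --pt "0 0 -1 0" --pt "0 0 -0.5 0" --pt "0 0 0 0"

```text
time: 10.1
tcp_pos: [0.523, -0.0249, 0.1799]
eef_rot: [-0.009, 0.72, 0.694, -0.015]
force: [0.9, -0.2, -0.1]
gripper_width: 1.0
```

```bash
python3 - <<'E'
from h import *
go(.447,-.298,.18,0)
c=read_camera("wrist");np.savez("wrist4.npz",**c)
cv2.imwrite("pics/wrist4.png",c["img"][:,:,::-1])
hsv=cv2.cvtColor(c["img"],cv2.COLOR_RGB2HSV);H,S,V=cv2.split(hsv)
m=((H>105)&(H<130)&(S>130)).astype(np.uint8)
for k in cv2.findContours(m,0,2)[0]:
    if cv2.contourArea(k)>100:
        (u,v),r=cv2.minEnclosingCircle(k);print(u,v,r,ray(c,u,v,.03).round(4))
E
```

```text
shift [-11.02  -2.64   0.18] turn -0.41 jawang -0.036 tcp [ 0.523  -0.0249  0.1799] q6 -0.1 t 10.1 f [ 0.9 -0.2 -0.1] w 1.0
tool z axis [-0.033 -0.007 -0.999]
281.5601806640625 189.52578735351562 23.09798812866211 [ 0.5162 -0.0255  0.03  ]
```

View pics/wrist4.png

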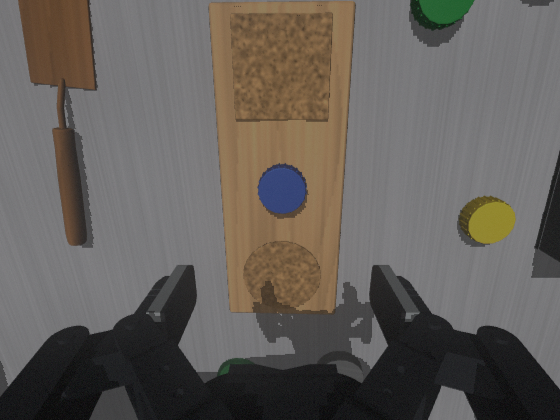

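Call:
carry_out --pt "-1 -0.24 0 0" --pt "-1 -0.24 0 0" --pt "-1 -0.24 0 0" --pt "-1 -0.24 0 0" --pt "-1 -0.24 0 0" --pt "-1 -0.24 0 0" --pt "-1 -0.24 0 0" --pt "-1 -0.24 0 0" --pt "-0.8 -0.24 0 0" --pt "0 0 0 0"

```text
time: 11.15
tcp_pos: [0.4495, -0.2461, 0.1636]
eef_rot: [-0.024, 0.718, 0.695, -0.02]
force: [1.3, 0.5, 0.1]
gripper_width: 0.999
```

```bash
python3 - <<'E'
from h import *
go(.447,-.298,.18,0)
s=load("scene0");P=cloud(s)
for nm,(x,y),lo,hi in [("jar",(.447,-.298),.092,.1),("can",(.46,.281),.073,.079),("lid",(.5825,-.287),.013,.02),("jarbody",(.447,-.298),.02,.065)]:
    m=(np.hypot(P[...,0]-x,P[...,1]-y)<.05)&(P[...,2]>lo)&(P[...,2]<hi)
    q=P[m];mn,mx=q.min(0),q.max(0);print(nm,len(q),((mn+mx)/2).round(4),(mx-mn).round(3))
c=read_camera("wrist");np.savez("wrist5.npz",**c)
cv2.imwrite("pics/wrist5.png",c["img"][:,:,::-1])
E
```

```text
shift [-2.07 -0.07 -0.66] turn -0.37 jawang -0.033 tcp [ 0.4495 -0.2461  0.1636] q6 -0.55 t 11.2 f [1.3 0.5 0.1] w 0.999
tool z axis [-0.062  0.006 -0.998]
jar 97 [ 0.4488 -0.2978  0.095 ] [0.052 0.048 0.006]
can 118 [0.4623 0.2809 0.0758] [0.058 0.058 0.005]
lid 420 [ 0.5856 -0.2873  0.0166] [0.062 0.062 0.007]
jarbody 434 [ 0.4518 -0.2987  0.0425] [0.06  0.059 0.045]
```

View pics/wrist5.png

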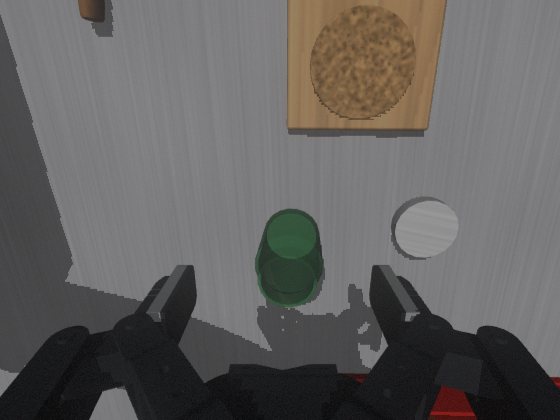

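Call:
carry_out --pt "0 0 0 0" --pt "0 0 0 0" --pt "0 0 0 0" --pt "0 0 0 0" --pt "0 0 0 0" --pt "0 0 0 0" --pt "0 0 0 0" --pt "0 0 0 0" --pt "0 0 0 0" --pt "0 0 0 0"

```text
time: 12.2
tcp_pos: [0.45, -0.241, 0.1613]
eef_rot: [-0.026, 0.716, 0.697, -0.02]
force: [0.5, -0.2, -0.1]
gripper_width: 0.998
```

```bash
python3 - <<'E'
from h import *
go(.448,-.298,.18,0)
E
```

```text
shift [-2.28 -0.07 -0.76] turn -0.31 jawang -0.027 tcp [ 0.45   -0.241   0.1613] q6 -0.55 t 12.2 f [ 0.5 -0.2 -0.1] w 0.998
tool z axis [-0.064  0.009 -0.998]
```

```bash
python3 - <<'E'
from h import *
for i in range(6):
    s=state();M=rot();print(np.round(s["tcp_pos"],4),M[:,2].round(4),np.round(s["qpos"],4),np.round(s["qd"],3));read_camera("wrist")
E
```

```text
[ 0.45   -0.241   0.1613] [-0.0643  0.0093 -0.9979] [-0.5819 -0.0936  1.9919 -0.0286  1.3023 -0.546 ] [-0.002 -0.002  0.001  0.     0.     0.001]
[ 0.45   -0.241   0.1613] [-0.0644  0.0093 -0.9979] [-0.5819 -0.0936  1.9919 -0.0286  1.3023 -0.546 ] [-0.002  0.001 -0.001 -0.     0.001  0.001]
[ 0.45   -0.241   0.1613] [-0.0643  0.0093 -0.9979] [-0.5819 -0.0936  1.9919 -0.0286  1.3022 -0.546 ] [-0.    -0.001 -0.    -0.001  0.002 -0.001]
[ 0.45   -0.241   0.1613] [-0.0644  0.0093 -0.9979] [-0.5819 -0.0936  1.9919 -0.0286  1.3023 -0.546 ] [-0.002 -0.001 -0.001  0.     0.001  0.001]
[ 0.45   -0.241   0.1613] [-0.0644  0.0093 -0.9979] [-0.5819 -0.0936  1.992  -0.0287  1.3023 -0.546 ] [-0.    -0.002 -0.001 -0.001  0.003  0.001]
[ 0.4499 -0.241   0.1612] [-0.0645  0.0094 -0.9979] [-0.5819 -0.0935  1.992  -0.0287  1.3023 -0.5459] [ 0.001 -0.001 -0.001 -0.002 -0.001 -0.002]
```

Call:
carry_out --pt "0 1 0 0" --pt "0 1 0 0" --pt "0 1 0 0" --pt "0 1 0 0" --pt "0 1 0 0" --pt "0 1 0 0" --pt "0 0 0 0" --pt "0 0 0 0"

```text
time: 13.3
tcp_pos: [0.6046, -0.2454, 0.15]
eef_rot: [-0.026, 0.717, 0.697, -0.02]
force: [-0.2, 0.9, -0.3]
gripper_width: 0.999
```

```bash
python3 - <<'E'
from h import *
go(.448,-.298,.18,0)
E
```

```text
shift [-2.28 -6.27 -0.8 ] turn -0.32 jawang -0.028 tcp [ 0.6046 -0.2454  0.15  ] q6 -0.42 t 13.3 f [-0.2  0.9 -0.3] w 0.999
tool z axis [-0.066  0.009 -0.998]
```

Call:
carry_out --pt "0 -0.4 0 0" --pt "0 -0.4 0 0" --pt "0 -0.4 0 0" --pt "0 -0.4 0 0" --pt "0 -0.4 0 0" --pt "0 -0.4 0 0" --pt "0 -0.4 0 0" --pt "0 -0.4 0 0" --pt "0 -0.4 0 0" --pt "0 -0.4 0 0"

```text
time: 14.3
tcp_pos: [0.4931, -0.2422, 0.158]
eef_rot: [-0.026, 0.717, 0.696, -0.021]
force: [-0.2, 0.7, -0.0]
gripper_width: 1.0
```

```bash
python3 - <<'E'
from h import *
go(.448,-.298,.18,0)
E
```

```text
shift [-2.28 -1.79 -0.78] turn -0.34 jawang -0.03 tcp [ 0.4931 -0.2422  0.158 ] q6 -0.5 t 14.3 f [-0.2  0.7 -0. ] w 1.0
tool z axis [-0.066  0.009 -0.998]
```

Call:
carry_out --pt "1 0 0 0" --pt "1 0 0 0" --pt "1 0 0 0" --pt "1 0 0 0" --pt "1 0 0 0" --pt "1 0 0 0" --pt "1 0 0 0" --pt "1 0 0 0" --pt "0 0 0 0" --pt "0 0 0 0"

```text
time: 15.3
tcp_pos: [0.4946, -0.0369, 0.1601]
eef_rot: [-0.025, 0.718, 0.695, -0.02]
force: [-0.0, 0.6, 0.4]
gripper_width: 1.001
```

```bash
python3 - <<'E'
from h import *
go(.448,-.298,.18,0)
E
```

```text
shift [-10.5   -1.56  -0.76] turn -0.38 jawang -0.033 tcp [ 0.4946 -0.0369  0.1601] q6 -0.15 t 15.3 f [-0.   0.6  0.4] w 1.001
tool z axis [-0.064  0.008 -0.998]
```

Call:
carry_out --pt "-0.5 0 0 0" --pt "-0.5 0 0 0" --pt "-0.5 0 0 0" --pt "-0.5 0 0 0" --pt "-0.5 0 0 0" --pt "-0.5 0 0 0" --pt "-0.5 0 0 0" --pt "-0.5 0 0 0" --pt "-0.5 0 0 0" --pt "-0.5 0 0 0"

```text
time: 16.3
tcp_pos: [0.4888, -0.1767, 0.1593]
eef_rot: [-0.025, 0.72, 0.693, -0.021]
force: [0.4, 0.1, 0.5]
gripper_width: 0.998
```

```bash
python3 - <<'E'
from h import *
go(.448,-.298,.18,0)
E
```

```text
shift [-4.91 -1.5  -0.75] turn -0.44 jawang -0.038 tcp [ 0.4888 -0.1767  0.1593] q6 -0.39 t 16.3 f [0.4 0.1 0.5] w 0.998
tool z axis [-0.064  0.007 -0.998]
```

Call:
carry_out --pt "0 0 0 -1" --pt "0 0 0 -1" --pt "0 0 0 -1" --pt "0 0 0 -1" --pt "0 0 0 -1" --pt "0 0 0 -1" --pt "0 0 0 -1" --pt "0 0 0 -1" --pt "0 0 0 0" --pt "0 0 0 0"

```text
time: 17.3
tcp_pos: [0.4888, -0.1837, 0.159]
eef_rot: [-0.031, 0.428, 0.903, -0.011]
force: [0.5, -0.5, -0.4]
gripper_width: 1.0
```

```bash
python3 - <<'E'
from h import *
go(.448,-.298,.18,1.5708)
c=load("top0");P=cloud(c)
for u,v in [(526,115),(535,130),(545,200),(552,290)]: print(u,v,P[v,u].round(3),ray(c,u,v,.16).round(3))
E
```

```text
shift [-2.47 -4.19 -0.76] turn -10.14 jawang 0.686 tcp [ 0.4888 -0.1837  0.159 ] q6 -1.13 t 17.3 f [ 0.5 -0.5 -0.4] w 1.0
tool z axis [-0.065  0.007 -0.998]
526 115 [ 0.757 -0.489  0.019] [ 0.704 -0.418  0.16 ]
535 130 [ 0.716 -0.49   0.046] [ 0.676 -0.431  0.16 ]
545 200 [ 0.578 -0.491  0.048] [ 0.554 -0.432  0.16 ]
552 290 [ 0.412 -0.493  0.026] [ 0.407 -0.425  0.16 ]
```

Call:
carry_out --pt "0 0 0 -1" --pt "0 0 0 -1" --pt "0 0 0 -1" --pt "0 0 0 -1" --pt "0 0 0 -1" --pt "0 0 0 -1" --pt "0 0 0 -1" --pt "0 0 0 -1" --pt "0 0 0 -1" --pt "0 0 0 -0.7"

```text
time: 18.3
tcp_pos: [0.4889, -0.1855, 0.1589]
eef_rot: [-0.032, 0.01, 0.999, 0.003]
force: [0.1, 0.5, -0.8]
gripper_width: 1.002
```

```bash
python3 - <<'E'
from h import *
go(.448,-.298,.13,1.5708)
E
```

```text
shift [ 1.47 -4.54  1.23] turn -0.23 jawang 1.551 tcp [ 0.4889 -0.1855  0.1589] q6 -2.0 t 18.3 f [ 0.1  0.5 -0.8] w 1.002
tool z axis [-0.065  0.007 -0.998]
```

Call:
carry_out --pt "0.3 -0.7 0 0" --pt "0.3 -0.7 0 0" --pt "0.3 -0.7 0 0" --pt "0.3 -0.7 0 0" --pt "0.3 -0.7 0 0" --pt "0.1 -0.7 0 0" --pt "0 -0.2 0 0" --pt "0 0 0 0" --pt "0 0 0 0"

```text
time: 19.2
tcp_pos: [0.4452, -0.2987, 0.1609]
eef_rot: [-0.032, 0.014, 0.999, 0.003]
force: [-0.2, 1.3, 0.5]
gripper_width: 1.001
```

```bash
python3 - <<'E'
from h import *
go(.448,-.298,.03,1.5708)
c=read_camera("wrist");np.savez("wrist6.npz",**c)
cv2.imwrite("pics/wrist6.png",c["img"][:,:,::-1])
E
```

```text
shift [-0.45  0.    5.22] turn -0.33 jawang 1.542 tcp [ 0.4452 -0.2987  0.1609] q6 -2.2 t 19.2 f [-0.2  1.3  0.5] w 1.001
tool z axis [-0.064  0.008 -0.998]
```

View pics/wrist6.png

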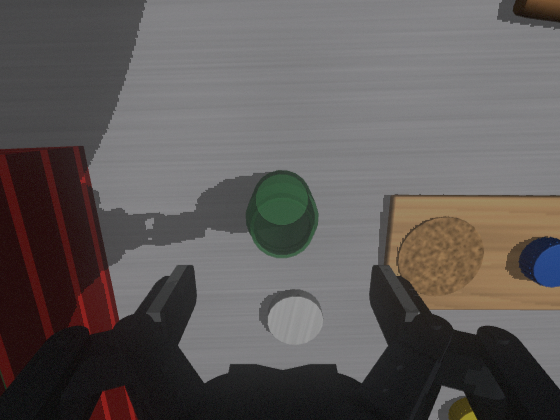

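```bash
python3 - <<'E'
from h import *
c=load("wrist6");P=cloud(c)
for lo,hi in [(.091,.099),(.02,.065)]:
    m=(np.hypot(P[...,0]-.448,P[...,1]+.298)<.045)&(P[...,2]>lo)&(P[...,2]<hi);q=P[m];print(len(q),((q.min(0)+q.max(0))/2).round(4),np.ptp(q,axis=0).round(3))
m=(np.hypot(P[...,0]-.584,P[...,1]+.287)<.045)&(P[...,2]>.012)&(P[...,2]<.022);q=P[m];print(len(q),((q.min(0)+q.max(0))/2).round(4),np.ptp(q,axis=0).round(3))
E
```

```text
920 [ 0.4457 -0.2987  0.0944] [0.048 0.047 0.007]
1357 [ 0.445  -0.2978  0.0425] [0.058 0.053 0.045]
2226 [ 0.582  -0.2882  0.0157] [0.063 0.061 0.007]
```

Call:
carry_out --pt "-0.05 0 0.6 0" --pt "-0.05 0 0.6 0" --pt "-0.05 0 0.6 0" --pt "-0.05 0 0.6 0" --pt "-0.05 0 0.6 0" --pt "-0.05 0 0.6 0" --pt "-0.05 0 0.6 0" --pt "0 0 0 0"

```text
time: 20.05
tcp_pos: [0.4447, -0.2919, 0.0411]
eef_rot: [-0.036, 0.012, 0.999, 0.007]
force: [-0.3, 0.4, -0.1]
gripper_width: 0.998
```

```bash
python3 - <<'E'
from h import *
go(.448,-.298,.032,1.5708)
E
```

```text
shift [-0.16 -0.24  0.35] turn -0.29 jawang 1.546 tcp [ 0.4447 -0.2919  0.0411] q6 -2.19 t 20.1 f [-0.3  0.4 -0.1] w 0.998
tool z axis [-0.072  0.014 -0.997]
```

Call:
carry_out --pt "-0.08 -0.25 0.2 0" --pt "0 0 0.15 0" --pt "0 0 0 0" --pt "0 0 0 0"

```text
time: 20.45
tcp_pos: [0.4461, -0.2984, 0.031]
eef_rot: [-0.036, 0.012, 0.999, 0.007]
force: [0.1, 0.2, 0.7]
gripper_width: 0.999
```

```bash
python3 - <<'E'
from h import *
go(.446,-.2985,.032,1.5708)
E
```

```text
shift [ 0.01 -0.   -0.04] turn -0.28 jawang 1.546 tcp [ 0.4461 -0.2984  0.031 ] q6 -2.2 t 20.4 f [0.1 0.2 0.7] w 0.999
tool z axis [-0.072  0.014 -0.997]
```

Call:
carry_out --pt "0 0 0 0" --pt "0 0 0 0" --pt "0 0 0 0" --pt "0 0 0 0" --pt "0 0 0 0" --pt "0 0 0 0" --pt "0 0 0 0" --jaw 0 --squeeze 45

```text
time: 21.15
tcp_pos: [0.4468, -0.2988, 0.0325]
eef_rot: [-0.035, 0.012, 0.999, 0.006]
force: [0.5, -0.6, -0.2]
gripper_width: 0.696
```

Call:
carry_out --pt "0 0 -0.3 0" --pt "0 0 -0.5 0" --pt "0 0 -0.5 0" --pt "0 0 -0.5 0" --pt "0 0 -0.5 0" --pt "0 0 -0.3 0" --pt "0 0 0 0"

```text
time: 21.85
tcp_pos: [0.4525, -0.3002, 0.1049]
eef_rot: [-0.034, 0.012, 0.999, 0.005]
force: [-0.1, -0.3, -1.5]
gripper_width: 0.693
```

```bash
python3 - <<'E'
from h import *
go(.5194,.0836,.1,1.5708)
c=read_camera("wrist");np.savez("wrist7.npz",**c)
cv2.imwrite("pics/wrist7.png",c["img"][:,:,::-1])
s=read_camera("scene");cv2.imwrite("pics/scene7.png",cv2.resize(s["img"][150:330,50:350],None,fx=2.6,fy=2.6)[:,:,::-1])
E
```

```text
shift [-2.32 15.41  0.18] turn -0.28 jawang 1.546 tcp [ 0.4525 -0.3002  0.1049] q6 -2.2 t 21.9 f [-0.1 -0.3 -1.5] w 0.693
tool z axis [-0.068  0.011 -0.998]
```

View pics/wrist7.png

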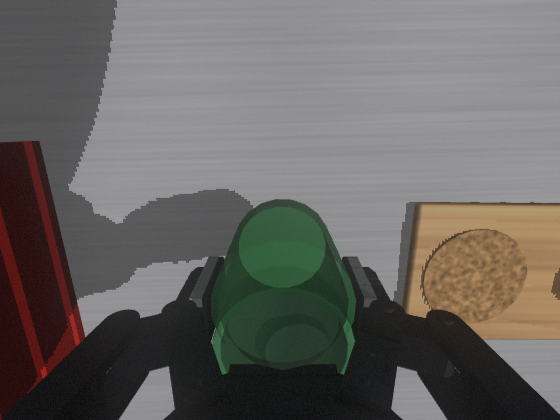

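View pics/scene7.png

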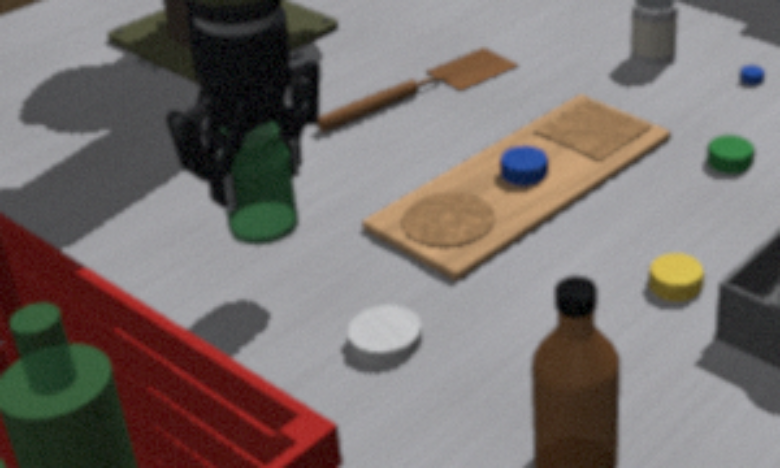

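Call:
carry_out --pt "-0.15 0.5 0 0" --pt "-0.15 0.9 0 0" --pt "-0.15 0.9 0 0" --pt "-0.15 0.9 0 0" --pt "-0.15 0.9 0 0" --pt "-0.15 0.9 0 0" --pt "-0.15 0.9 0 0" --pt "-0.15 0.9 0 0" --pt "-0.15 0.9 0 0" --pt "-0.15 0.9 0 0"

```text
time: 22.95
tcp_pos: [0.4902, -0.07, 0.0943]
eef_rot: [-0.043, 0.014, 0.999, 0.011]
force: [1.1, 0.0, -1.3]
gripper_width: 0.696
```

```bash
python3 - <<'E'
from h import *
go(.5194,.0836,.1,1.5708)
E
```

```text
shift [-0.98  6.18 -0.19] turn -0.33 jawang 1.542 tcp [ 0.4902 -0.07    0.0943] q6 -1.79 t 22.9 f [ 1.1  0.  -1.3] w 0.696
tool z axis [-0.085  0.023 -0.996]
```

Call:
carry_out --pt "0 0.6 0 0" --pt "0 0.8 0 0" --pt "0 0.8 0 0" --pt "0 0.8 0 0" --pt "0 0.8 0 0" --pt "0 0.8 0 0" --pt "0 0.8 0 0" --pt "0 0.6 0 0" --pt "0 0 0 0" --pt "0 0 0 0"

```text
time: 23.95
tcp_pos: [0.4843, 0.0965, 0.088]
eef_rot: [-0.053, 0.01, 0.998, 0.012]
force: [-0.6, 0.2, -1.8]
gripper_width: 0.698
```

```bash
python3 - <<'E'
from h import *
go(.5194,.0836,.07,1.5708)
E
```

```text
shift [-1.48 -0.5   0.56] turn -0.25 jawang 1.549 tcp [0.4843 0.0965 0.088 ] q6 -1.49 t 23.9 f [-0.6  0.2 -1.8] w 0.698
tool z axis [-0.105  0.025 -0.994]
```

Call:
carry_out --pt "0 0 0 0" --pt "0 0 0 0" --pt "0 0 0 0"

```text
time: 24.25
tcp_pos: [0.4835, 0.0954, 0.087]
eef_rot: [-0.053, 0.011, 0.998, 0.012]
force: [1.2, 0.1, -1.6]
gripper_width: 0.697
```

```bash
cat > q.py <<'E'
from h import *
s=state();M=rot();q=np.array(s["qpos"]);print(round(s["time"],2),np.round(s["tcp_pos"],4),M[:,2].round(4),"q",q.round(4),"pitch",round(q[1]+q[2]+q[4]-np.pi,4))
E
python3 q.py
```

```text
24.25 [0.4835 0.0954 0.087 ] [-0.1065  0.025  -0.994 ] q [ 0.0678 -0.0228  2.062   0.0344  1.2074 -1.4952] pitch 0.105
```

Call:
carry_out --pt "-0.3 0 0 0"

```text
time: 24.35
tcp_pos: [0.4906, 0.0949, 0.0861]
eef_rot: [-0.054, 0.011, 0.998, 0.012]
force: [-0.5, -0.2, -1.9]
gripper_width: 0.694
```

```bash
python3 q.py
```

```text
24.35 [0.4906 0.0949 0.0861] [-0.1068  0.025  -0.994 ] q [ 0.0658 -0.0058  2.0469  0.0342  1.2059 -1.4965] pitch 0.1054
```

Call:
carry_out --pt "-0.3 0 0 0" --pt "-0.3 0 0 0"

```text
time: 24.55
tcp_pos: [0.5072, 0.0939, 0.0846]
eef_rot: [-0.053, 0.012, 0.998, 0.012]
force: [0.1, 0.3, -2.2]
gripper_width: 0.697
```

```bash
python3 q.py
```

```text
24.55 [0.5072 0.0939 0.0846] [-0.1058  0.0251 -0.9941] q [ 0.062   0.0312  2.0122  0.0339  1.2026 -1.4991] pitch 0.1044
```

Call:
carry_out --pt "0 0 0 0"

```text
time: 24.65
tcp_pos: [0.5086, 0.0937, 0.0848]
eef_rot: [-0.053, 0.012, 0.998, 0.012]
force: [-1.2, -0.3, -1.4]
gripper_width: 0.697
```

```bash
python3 q.py
```

```text
24.65 [0.5086 0.0937 0.0848] [-0.105   0.0252 -0.9942] q [ 0.0614  0.0334  2.0097  0.0339  1.2022 -1.4992] pitch 0.1037
```

```bash
python3 - <<'E'
from h import *
go(.5215,.084,.052,1.5708)
E
```

```text
shift [-0.66 -0.4   1.24] turn -0.29 jawang 1.546 tcp [0.5086 0.0937 0.0848] q6 -1.5 t 24.6 f [-1.2 -0.3 -1.4] w 0.697
tool z axis [-0.105  0.025 -0.994]
```

Call:
carry_out --pt "-0.3 -0.2 0.2 0" --pt "-0.3 -0.2 0.3 0" --pt "-0.05 0 0.3 0" --pt "0 0 0.3 0" --pt "0 0 0 0"

```text
time: 25.15
tcp_pos: [0.5225, 0.0828, 0.0519]
eef_rot: [-0.054, 0.012, 0.998, 0.012]
force: [-0.2, 0.2, -1.4]
gripper_width: 0.692
```

```bash
python3 - <<'E'
from h import *
go(.5215,.084,.048,1.5708)
c=read_camera("wrist");np.savez("wrist8.npz",**c)
cv2.imwrite("pics/wrist8.png",c["img"][:,:,::-1])
s=read_camera("scene");cv2.imwrite("pics/scene8.png",cv2.resize(s["img"][150:300,150:350],None,fx=4,fy=4)[:,:,::-1])
E
```

```text
shift [0.02 0.04 0.16] turn -0.29 jawang 1.545 tcp [0.5225 0.0828 0.0519] q6 -1.52 t 25.1 f [-0.2  0.2 -1.4] w 0.692
tool z axis [-0.107  0.025 -0.994]
```

View pics/scene8.png

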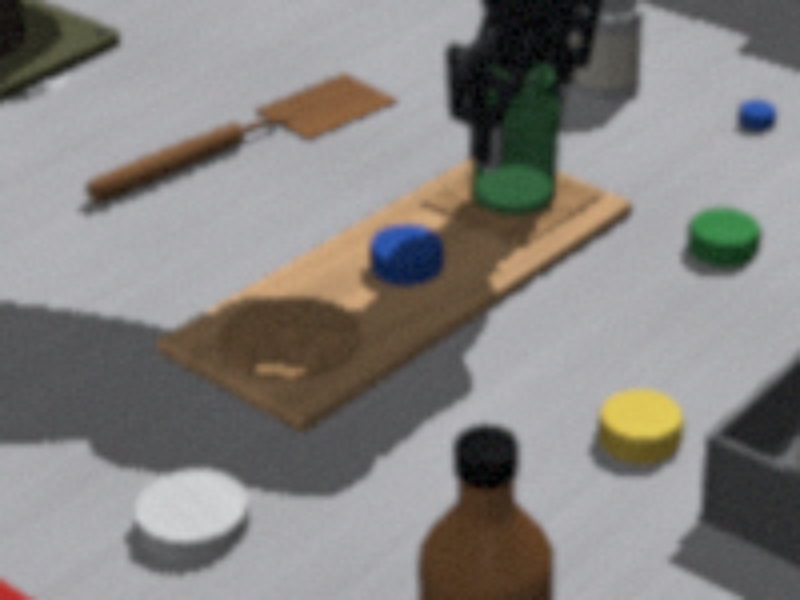

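View pics/wrist8.png

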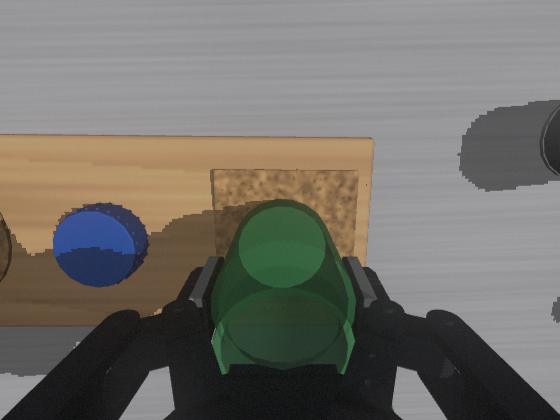

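Call:
carry_out --pt "0.02 0.03 0.1 0" --pt "0 0 0.03 0" --pt "0 0 0 0"

```text
time: 25.55
tcp_pos: [0.5228, 0.0842, 0.0506]
eef_rot: [-0.052, 0.012, 0.999, 0.012]
force: [0.1, 0.6, -0.7]
gripper_width: 0.695
```

Call:
carry_out --pt "0 0 0 0" --pt "0 0 0 0" --pt "0 0 0 0" --pt "0 0 0 0" --pt "0 0 0 0" --pt "0 0 0 0" --pt "0 0 0 0" --jaw 1

```text
time: 26.25
tcp_pos: [0.5245, 0.0844, 0.053]
eef_rot: [-0.05, 0.012, 0.999, 0.012]
force: [0.9, 0.5, 0.5]
gripper_width: 0.999
```

```bash
python3 q.py
```

```text
26.25 [0.5245 0.0844 0.053 ] [-0.0991  0.0255 -0.9947] q [ 0.043   0.1037  1.9963  0.0327  1.1399 -1.5195] pitch 0.0984
```

Call:
carry_out --pt "0 0 -0.4 0" --pt "0 0 -0.8 0" --pt "0 0 -0.8 0" --pt "0 0 -0.8 0" --pt "0 0 -0.8 0" --pt "0 0 -0.8 0" --pt "0 0 0 0" --pt "0 0 0 0"

```text
time: 27.05
tcp_pos: [0.5359, 0.0814, 0.1698]
eef_rot: [-0.049, 0.012, 0.999, 0.012]
force: [0.8, -0.2, 1.1]
gripper_width: 1.0
```

```bash
python3 - <<'E'
from h import *
exec(open("q.py").read())
go(.583,-.288,.17,1.5708)
for n in ["wrist","top"]:
    c=read_camera(n);np.savez(f"{n}9.npz",**c);cv2.imwrite(f"pics/{n}9.png",c["img"][:,:,::-1])
    P=cloud(c)
    for lo,hi in [(.105,.116),(.035,.08)]:
        m=(np.hypot(P[...,0]-.5194,P[...,1]-.084)<.045)&(P[...,2]>lo)&(P[...,2]<hi);qq=P[m]
        if len(qq): print(n,len(qq),((qq.min(0)+qq.max(0))/2).round(4),np.ptp(qq,axis=0).round(3))
E
```

```text
27.05 [0.5359 0.0814 0.1698] [-0.0984  0.0254 -0.9948] q [ 0.0368 -0.0086  1.8968  0.0297  1.351  -1.5184] pitch 0.0977
shift [ -2.2  -14.72  -0.57] turn -0.28 jawang 1.546 tcp [0.5359 0.0814 0.1698] q6 -1.52 t 27.1 f [ 0.8 -0.2  1.1] w 1.0
tool z axis [-0.098  0.025 -0.995]
wrist 1009 [0.521  0.0847 0.1089] [0.048 0.047 0.008]
wrist 998 [0.5199 0.0849 0.0574] [0.057 0.052 0.045]
```

View pics/wrist9.png

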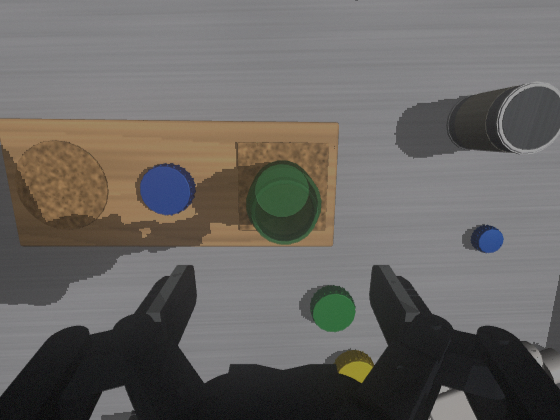

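View pics/top9.png

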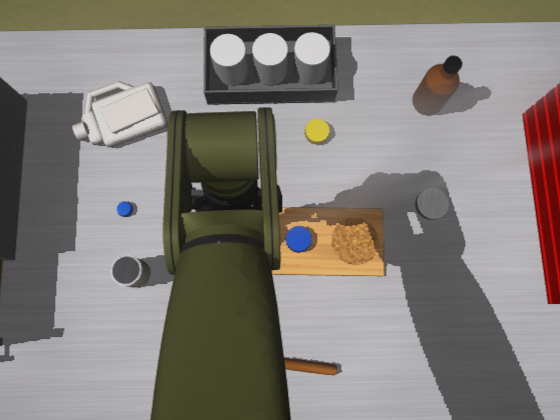

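```bash
python3 - <<'E'
from h import *
c=load("wrist9");P=cloud(c)
m=(np.hypot(P[...,0]-.461,P[...,1]-.281)<.045)&(P[...,2]>.068)&(P[...,2]<.082);q=P[m];print(len(q),((q.min(0)+q.max(0))/2).round(4),np.ptp(q,axis=0).round(3))
go(.4605,.281,.15,1.5708)
E
```

```text
4030 [0.4594 0.2806 0.0735] [0.055 0.054 0.011]
shift [3.09 7.89 1.27] turn -0.28 jawang 1.546 tcp [0.5357 0.0814 0.1693] q6 -1.52 t 27.1 f [-0.2  0.6  0.6] w 0.999
tool z axis [-0.099  0.025 -0.995]
```

Call:
carry_out --pt "0 0.6 0 0" --pt "0 0.8 0 0" --pt "0 0.8 0 0" --pt "0 0.8 0 0" --pt "0 0.8 0 0" --pt "0 0.8 0 0" --pt "0 0.8 0 0" --pt "0 0.8 0 0" --pt "0 0.6 0 0" --pt "0 0.3 0 0"

```text
time: 28.15
tcp_pos: [0.5317, 0.2719, 0.1601]
eef_rot: [-0.061, 0.012, 0.998, 0.011]
force: [0.2, 0.1, -0.0]
gripper_width: 1.001
```

```bash
python3 - <<'E'
from h import *
exec(open("q.py").read())
go(.4605,.281,.15,1.5708)
E
```

```text
28.15 [0.5317 0.2719 0.1601] [-0.1213  0.0234 -0.9923] q [ 0.3532  0.1234  1.7771  0.0655  1.3477 -1.2113] pitch 0.1066
shift [2.78 0.28 0.76] turn -0.29 jawang 1.545 tcp [0.5317 0.2719 0.1601] q6 -1.21 t 28.1 f [ 0.2  0.1 -0. ] w 1.001
tool z axis [-0.121  0.023 -0.992]
```

Call:
carry_out --pt "0.5 0 0 0" --pt "0.5 0 0 0" --pt "0.5 0 0 0" --pt "0.5 0 0 0" --pt "0.5 0.2 0 0" --pt "0.2 0.1 0 0" --pt "0 0 0 0" --pt "0 0 0 0"

```text
time: 28.95
tcp_pos: [0.4574, 0.2806, 0.1687]
eef_rot: [-0.061, 0.012, 0.998, 0.011]
force: [0.8, -0.1, -0.5]
gripper_width: 0.998
```

```bash
python3 - <<'E'
from h import *
exec(open("q.py").read())
go(.4605,.2808,.03,1.5708)
E
```

```text
28.95 [0.4574 0.2806 0.1687] [-0.1224  0.0226 -0.9922] q [ 0.4141 -0.0187  1.9101  0.0717  1.3541 -1.1511] pitch 0.1039
shift [-0.8  -0.1   5.49] turn -0.3 jawang 1.545 tcp [0.4574 0.2806 0.1687] q6 -1.15 t 28.9 f [ 0.8 -0.1 -0.5] w 0.998
tool z axis [-0.122  0.023 -0.992]
```

Call:
carry_out --pt "-0.08 0 0.5 0" --pt "-0.08 0 0.5 0" --pt "-0.08 0 0.5 0" --pt "-0.08 0 0.5 0" --pt "-0.08 0 0.5 0" --pt "-0.08 0 0.5 0" --pt "-0.08 0 0.5 0" --pt "-0.08 0 0.5 0" --pt "-0.08 0 0.5 0" --pt "0 0 0 0"

```text
time: 29.95
tcp_pos: [0.4613, 0.2816, 0.0415]
eef_rot: [-0.064, 0.013, 0.998, 0.009]
force: [-0.2, 0.9, -0.2]
gripper_width: 1.002
```

```bash
python3 - <<'E'
from h import *
exec(open("q.py").read())
go(.4605,.2808,.03,1.5708)
E
```

```text
29.95 [0.4613 0.2816 0.0415] [-0.1269  0.0203 -0.9917] q [ 0.413   0.1431  1.9769  0.0769  1.1313 -1.168 ] pitch 0.1097
shift [-0.03 -0.04  0.46] turn -0.31 jawang 1.543 tcp [0.4613 0.2816 0.0415] q6 -1.17 t 29.9 f [-0.2  0.9 -0.2] w 1.002
tool z axis [-0.127  0.02  -0.992]
```

Call:
carry_out --pt "0.05 -0.03 0.25 0" --pt "0 0 0.2 0" --pt "0 0 0 0" --pt "0 0 0 0"

```text
time: 30.35
tcp_pos: [0.4592, 0.2816, 0.0306]
eef_rot: [-0.063, 0.013, 0.998, 0.01]
force: [1.0, 0.1, 0.1]
gripper_width: 0.998
```

Call:
carry_out --pt "0 0 0 0" --pt "0 0 0 0" --pt "0 0 0 0" --pt "0 0 0 0" --pt "0 0 0 0" --pt "0 0 0 0" --pt "0 0 0 0" --jaw 0 --squeeze 40

```text
time: 31.05
tcp_pos: [0.4603, 0.282, 0.0321]
eef_rot: [-0.061, 0.013, 0.998, 0.01]
force: [0.3, 0.3, 0.1]
gripper_width: 0.624
```

```bash
python3 q.py
```

```text
31.05 [0.4603 0.282  0.0321] [-0.1222  0.0223 -0.9923] q [ 0.4144  0.1525  1.985   0.0779  1.1086 -1.1688] pitch 0.1045
```

Call:
carry_out --pt "0 0 -0.3 0" --pt "0 0 -0.5 0" --pt "0 0 -0.5 0" --pt "0 0 -0.5 0" --pt "0 0 -0.5 0" --pt "0 0 -0.5 0" --pt "0 0 -0.5 0" --pt "0 0 -0.5 0" --pt "0 0 -0.5 0" --pt "0 0 0 0"

```text
time: 32.05
tcp_pos: [0.4758, 0.2798, 0.1509]
eef_rot: [-0.059, 0.013, 0.998, 0.011]
force: [-0.4, 1.1, -1.6]
gripper_width: 0.629
```

```bash
python3 - <<'E'
from h import *
exec(open("q.py").read())
go(.5122,-.1364,.14,1.5708)
c=read_camera("wrist");cv2.imwrite("pics/wrist10.png",c["img"][:,:,::-1])
E
```

```text
32.05 [0.4758 0.2798 0.1509] [-0.118   0.024  -0.9927] q [ 0.4001  0.0301  1.8924  0.0704  1.3195 -1.1657] pitch 0.1003
shift [ -1.9  -16.61  -0.14] turn -0.31 jawang 1.544 tcp [0.4758 0.2798 0.1509] q6 -1.17 t 32.0 f [-0.4  1.1 -1.6] w 0.629
tool z axis [-0.118  0.024 -0.993]
```

View pics/wrist10.png

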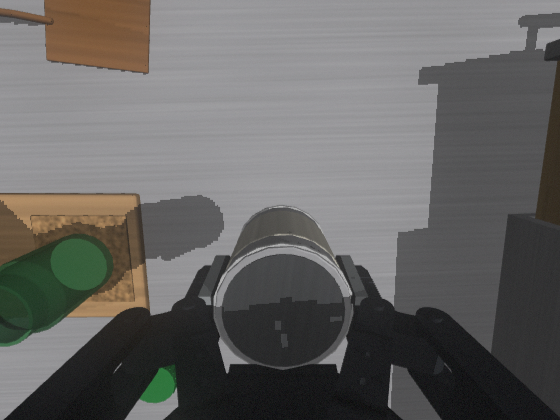

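Call:
carry_out --pt "0 0 -0.5 0" --pt "0 0 -0.5 0" --pt "0 0 -0.5 0" --pt "0 0 -0.5 0" --pt "0 0 0 0" --pt "0 -0.3 0 0" --pt "0 -0.6 0 0" --pt "0 -0.6 0 0" --pt "0 -0.6 0 0" --pt "0 -0.6 0 0"

```text
time: 33.1
tcp_pos: [0.4778, 0.2055, 0.1992]
eef_rot: [-0.063, 0.012, 0.998, 0.009]
force: [0.8, 0.4, -0.3]
gripper_width: 0.623
```

```bash
python3 q.py
```

```text
33.1 [0.4778 0.2055 0.1992] [-0.1251  0.0204 -0.9919] q [ 0.2744 -0.0735  1.9099  0.0542  1.4207 -1.2833] pitch 0.1155
```

Call:
carry_out --pt "0 -0.6 0 0" --pt "0 -0.6 0 0" --pt "0 -0.6 0 0" --pt "0 -0.6 0 0" --pt "0 -0.6 0 0" --pt "0 -0.6 0 0" --pt "0 -0.6 0 0" --pt "0 -0.6 0 0" --pt "0 -0.6 0 0" --pt "0 -0.6 0 0"

```text
time: 34.1
tcp_pos: [0.4702, 0.0388, 0.1948]
eef_rot: [-0.064, 0.015, 0.998, 0.009]
force: [-0.3, -0.2, -0.8]
gripper_width: 0.618
```

```bash
python3 q.py
```

```text
34.1 [0.4702 0.0388 0.1948] [-0.1273  0.0202 -0.9917] q [-0.0403 -0.1717  2.0065  0.0152  1.4352 -1.5834] pitch 0.1284
```

Call:
carry_out --pt "0 -0.6 0 0" --pt "0 -0.6 0 0" --pt "0 -0.6 0 0" --pt "0 -0.6 0 0" --pt "0 -0.6 0 0" --pt "0 -0.6 0 0" --pt "0 -0.6 0 0" --pt "0 -0.6 0 0" --pt "0 -0.6 0 0" --pt "0 -0.5 0 0"

```text
time: 35.1
tcp_pos: [0.4589, -0.1235, 0.1911]
eef_rot: [-0.065, 0.019, 0.998, 0.01]
force: [0.4, 0.2, -0.7]
gripper_width: 0.627
```

```bash
python3 - <<'E'
from h import *
exec(open("q.py").read())
go(.5122,-.1364,.1,1.5708)
E
```

```text
35.1 [ 0.4589 -0.1235  0.1911] [-0.1286  0.0216 -0.9915] q [-0.3612 -0.1575  2.0006 -0.0255  1.4268 -1.8889] pitch 0.1284
shift [-2.6  -0.49  3.33] turn -0.45 jawang 1.532 tcp [ 0.4589 -0.1235  0.1911] q6 -1.89 t 35.1 f [ 0.4  0.2 -0.7] w 0.627
tool z axis [-0.129  0.022 -0.991]
```

Call:
carry_out --pt "-0.5 0 0.2 0" --pt "-0.5 -0.1 0.3 0" --pt "-0.5 -0.1 0.5 0" --pt "-0.5 -0.1 0.5 0" --pt "-0.4 0 0.5 0" --pt "-0.3 0 0.5 0" --pt "-0.1 0 0.5 0" --pt "0 0 0.3 0" --pt "0 0 0 0" --pt "0 0 0 0"

```text
time: 36.1
tcp_pos: [0.5162, -0.1394, 0.0965]
eef_rot: [-0.064, 0.022, 0.998, 0.01]
force: [0.8, 0.2, -1.4]
gripper_width: 0.623
```

```bash
python3 - <<'E'
from h import *
exec(open("q.py").read())
go(.512,-.1355,.050,1.5708)
E
```

```text
36.1 [ 0.5162 -0.1394  0.0965] [-0.128   0.0222 -0.9915] q [-0.3521  0.0754  1.9449 -0.0246  1.2495 -1.8691] pitch 0.1283
shift [-0.07  0.12  1.87] turn -0.52 jawang 1.525 tcp [ 0.5162 -0.1394  0.0965] q6 -1.87 t 36.1 f [ 0.8  0.2 -1.4] w 0.623
tool z axis [-0.128  0.022 -0.992]
```

Call:
carry_out --pt "0 0.05 0.4 0" --pt "0 0.05 0.4 0" --pt "0 0 0.4 0" --pt "0 0 0.4 0" --pt "0 0 0.15 0" --pt "0 0 0 0" --pt "0 0 0 0"

```text
time: 36.8
tcp_pos: [0.5104, -0.1356, 0.0504]
eef_rot: [-0.064, 0.022, 0.998, 0.009]
force: [0.2, 0.4, -1.0]
gripper_width: 0.625
```

```bash
python3 - <<'E'
from h import *
exec(open("q.py").read())
go(.512,-.1355,.048,1.5708)
c=read_camera("wrist");np.savez("wrist11.npz",**c);cv2.imwrite("pics/wrist11.png",c["img"][:,:,::-1])
s=read_camera("scene");cv2.imwrite("pics/scene11.png",cv2.resize(s["img"][150:300,150:350],None,fx=4,fy=4)[:,:,::-1])
E
```

```text
36.8 [ 0.5104 -0.1356  0.0504] [-0.1264  0.0215 -0.9917] q [-0.3492  0.121   1.984  -0.0251  1.1633 -1.8645] pitch 0.1266
shift [-0.08  0.    0.09] turn -0.52 jawang 1.526 tcp [ 0.5104 -0.1356  0.0504] q6 -1.86 t 36.8 f [ 0.2  0.4 -1. ] w 0.625
tool z axis [-0.126  0.022 -0.992]
```

View pics/wrist11.png

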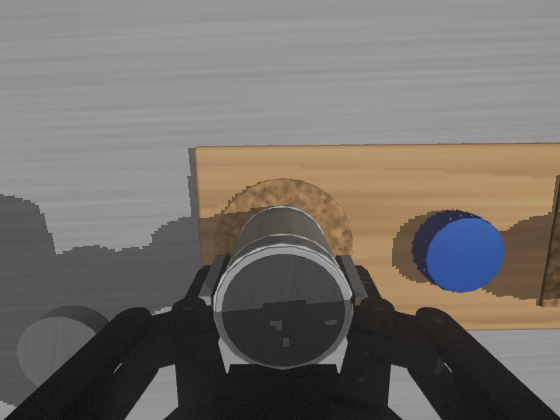

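View pics/scene11.png

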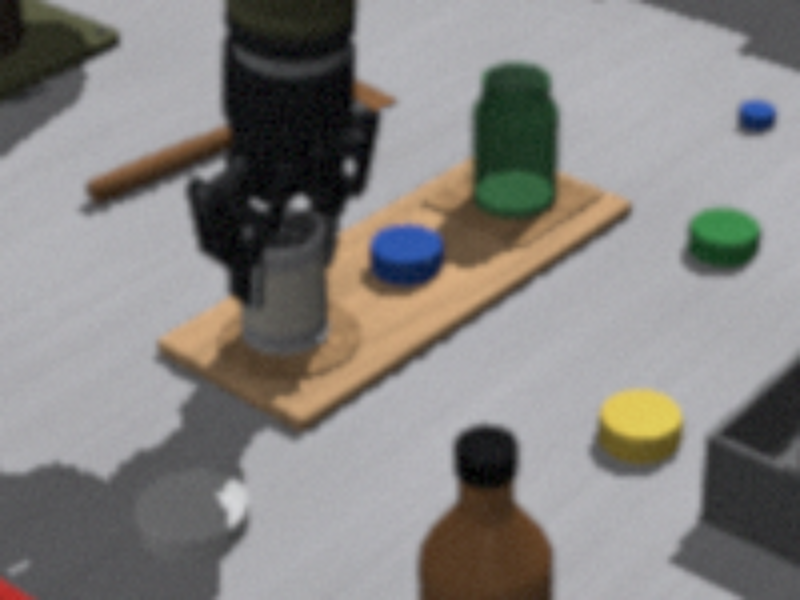

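Can is over the round mat (mat around u≈283 in the wrist view, can at 283). Lower slightly and release.

Call:
carry_out --pt "-0.06 0 0.06 0" --pt "0 0 0.04 0" --pt "0 0 0 0"

```text
time: 37.2
tcp_pos: [0.5129, -0.136, 0.049]
eef_rot: [-0.062, 0.022, 0.998, 0.009]
force: [-0.2, -0.3, -0.5]
gripper_width: 0.628
```

Call:
carry_out --pt "0 0 0 0" --pt "0 0 0 0" --pt "0 0 0 0" --pt "0 0 0 0" --pt "0 0 0 0" --pt "0 0 0 0" --pt "0 0 0 0" --jaw 1

```text
time: 37.9
tcp_pos: [0.5138, -0.1364, 0.0503]
eef_rot: [-0.061, 0.022, 0.998, 0.009]
force: [0.7, -0.5, -0.4]
gripper_width: 1.003
```

Call:
carry_out --pt "0 0 -0.4 0" --pt "0 0 -0.6 0" --pt "0 0 -0.6 0" --pt "0 0 -0.6 0" --pt "0 0 -0.6 0" --pt "0 0 -0.6 0" --pt "0 0 -0.6 0" --pt "0 0 -0.3 0" --pt "0 0 0 0"

```text
time: 38.8
tcp_pos: [0.5297, -0.1392, 0.1703]
eef_rot: [-0.058, 0.022, 0.998, 0.008]
force: [-0.7, -0.0, -1.0]
gripper_width: 1.001
```

```bash
python3 - <<'E'
from h import *
exec(open("q.py").read())
c=read_camera("wrist");np.savez("wrist12.npz",**c);cv2.imwrite("pics/wrist12.png",c["img"][:,:,::-1])
P=cloud(c)
for nm,x,y,lo,hi in [("can",.512,-.136,.084,.094),("canbody",.512,-.136,.03,.08),("lid",.583,-.288,.01,.021),("cap",.516,-.0255,.027,.04)]:
    m=(np.hypot(P[...,0]-x,P[...,1]-y)<.045)&(P[...,2]>lo)&(P[...,2]<hi);qq=P[m]
    if len(qq): print(nm,len(qq),((qq.min(0)+qq.max(0))/2).round(4),np.ptp(qq,axis=0).round(3))
go(.583,-.288,.12,1.5708)
E
```

```text
38.8 [ 0.5297 -0.1392  0.1703] [-0.1156  0.0176 -0.9931] q [-0.3438  0.0178  1.8704 -0.0228  1.3684 -1.8645] pitch 0.1151
can 3875 [ 0.5127 -0.1358  0.0908] [0.055 0.055 0.006]
canbody 203 [ 0.4911 -0.136   0.0555] [0.011 0.043 0.048]
lid 2596 [ 0.5815 -0.2874  0.0145] [0.061 0.061 0.009]
cap 1968 [ 0.5164 -0.0271  0.0314] [0.049 0.048 0.009]
shift [-2.61 -5.88  1.62] turn -0.51 jawang 1.526 tcp [ 0.5295 -0.1392  0.1696] q6 -1.86 t 38.9 f [ 0.3 -0.5 -0.6] w 1.001
tool z axis [-0.116  0.018 -0.993]
```

View pics/wrist12.png

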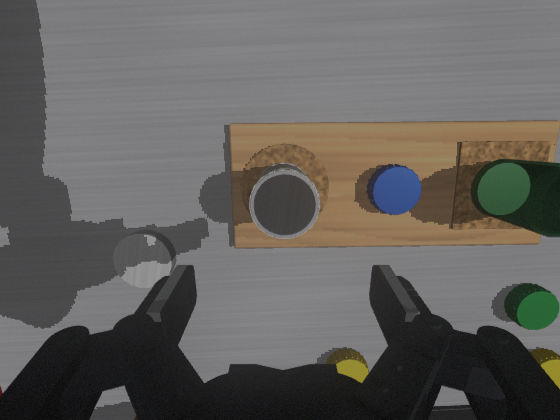

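Call:
carry_out --pt "0 -0.4 0 0" --pt "-0.3 -0.6 0 0" --pt "-0.3 -0.6 0 0" --pt "-0.3 -0.6 0 0" --pt "-0.3 -0.6 0 0" --pt "-0.3 -0.6 0 0" --pt "-0.3 -0.6 0 0" --pt "-0.3 -0.6 0 0" --pt "-0.2 -0.6 0 0" --pt "-0.2 -0.4 0 0"

```text
time: 39.85
tcp_pos: [0.5873, -0.2954, 0.1532]
eef_rot: [-0.062, 0.023, 0.998, 0.009]
force: [0.3, 0.2, 0.3]
gripper_width: 0.998
```

```bash
python3 - <<'E'
from h import *
exec(open("q.py").read())
go(.582,-.2875,.06,1.5708)
E
```

```text
39.85 [ 0.5873 -0.2954  0.1532] [-0.1241  0.0209 -0.9921] q [-0.529   0.268   1.6225 -0.0455  1.3694 -2.0421] pitch 0.1183
shift [-0.24  0.25  3.73] turn -0.54 jawang 1.524 tcp [ 0.5873 -0.2954  0.1532] q6 -2.04 t 39.9 f [0.3 0.2 0.3] w 0.998
tool z axis [-0.124  0.021 -0.992]
```

Call:
carry_out --pt "-0.04 0.08 0.5 0" --pt "-0.04 0.08 0.5 0" --pt "-0.04 0.05 0.5 0" --pt "-0.04 0 0.5 0" --pt "-0.04 0 0.5 0" --pt "-0.04 0 0.5 0" --pt "0 0 0.5 0" --pt "0 0 0.3 0" --pt "0 0 0 0"

```text
time: 40.75
tcp_pos: [0.5792, -0.2859, 0.0468]
eef_rot: [-0.065, 0.022, 0.998, 0.011]
force: [0.5, -0.6, 0.6]
gripper_width: 0.999
```

```bash
python3 - <<'E'
from h import *
exec(open("q.py").read())
go(.581,-.2875,.0,1.5708)
E
```

```text
40.75 [ 0.5792 -0.2859  0.0468] [-0.1291  0.0245 -0.9913] q [-0.523   0.3579  1.705  -0.0464  1.2036 -2.0296] pitch 0.1249
shift [-0.32 -0.1   1.84] turn -0.53 jawang 1.525 tcp [ 0.5792 -0.2859  0.0468] q6 -2.03 t 40.8 f [ 0.5 -0.6  0.6] w 0.999
tool z axis [-0.129  0.024 -0.991]
```

Call:
carry_out --pt "-0.08 -0.05 0.4 0" --pt "-0.08 -0.05 0.4 0" --pt "-0.08 0 0.4 0" --pt "-0.05 0 0.4 0" --pt "0 0 0.2 0" --pt "0 0 0 0" --pt "0 0 0 0"

```text
time: 41.45
tcp_pos: [0.5816, -0.2886, -0.0019]
eef_rot: [-0.064, 0.023, 0.998, 0.01]
force: [-0.8, -0.4, -0.3]
gripper_width: 0.999
```

```bash
python3 - <<'E'
from h import *
exec(open("q.py").read())
go(.581,-.2875,-.001,1.5708)
E
```

```text
41.45 [ 0.5816 -0.2886 -0.0019] [-0.1272  0.0234 -0.9916] q [-0.5247  0.4247  1.7111 -0.0481  1.1284 -2.027 ] pitch 0.1226
shift [ 0.03  0.04 -0.03] turn -0.53 jawang 1.524 tcp [ 0.5816 -0.2886 -0.0019] q6 -2.03 t 41.5 f [-0.8 -0.4 -0.3] w 0.999
tool z axis [-0.127  0.023 -0.992]
```

Call:
carry_out --pt "0 0 0 0" --pt "0 0 0 0" --pt "0 0 0 0" --pt "0 0 0 0" --pt "0 0 0 0" --pt "0 0 0 0" --pt "0 0 0 0" --jaw 0 --squeeze 30

```text
time: 42.15
tcp_pos: [0.5829, -0.2893, 0.0004]
eef_rot: [-0.062, 0.023, 0.998, 0.009]
force: [0.8, 1.6, -0.6]
gripper_width: 0.713
```

```bash
python3 q.py
```

```text
42.15 [ 5.829e-01 -2.893e-01  4.000e-04] [-0.124   0.0215 -0.992 ] q [-0.5246  0.4223  1.7096 -0.0481  1.1287 -2.027 ] pitch 0.119
```

Call:
carry_out --pt "0 0 -0.3 0" --pt "0 0 -0.5 0" --pt "0 0 -0.5 0" --pt "0 0 -0.5 0" --pt "0 0 -0.5 0" --pt "0 0 -0.5 0" --pt "0 0 -0.5 0" --pt "0 0 -0.5 0" --pt "0 0 -0.5 0" --pt "0 0 0 0"

```text
time: 43.15
tcp_pos: [0.5989, -0.2925, 0.1198]
eef_rot: [-0.06, 0.023, 0.998, 0.008]
force: [-0.2, 0.3, 0.3]
gripper_width: 0.71
```

```bash
python3 - <<'E'
from h import *
exec(open("q.py").read())
go(.52,.0845,.17,1.5708)
c=read_camera("wrist");np.savez("wrist13.npz",**c);cv2.imwrite("pics/wrist13.png",c["img"][:,:,::-1])
s=read_camera("scene");cv2.imwrite("pics/scene13.png",cv2.resize(s["img"][130:330,100:350],None,fx=3,fy=3)[:,:,::-1])
E
```

```text
43.15 [ 0.5989 -0.2925  0.1198] [-0.1195  0.019  -0.9926] q [-0.5172  0.3138  1.6252 -0.044   1.3165 -2.0292] pitch 0.1139
shift [ 4.04 14.94 -1.33] turn -0.53 jawang 1.525 tcp [ 0.5989 -0.2925  0.1198] q6 -2.03 t 43.1 f [-0.2  0.3  0.3] w 0.71
tool z axis [-0.12   0.019 -0.993]
```

View pics/wrist13.png

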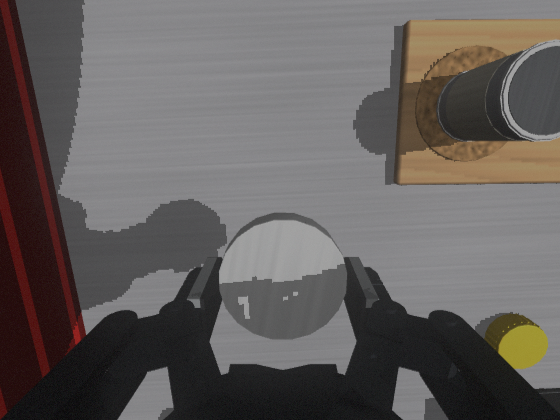

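View pics/scene13.png

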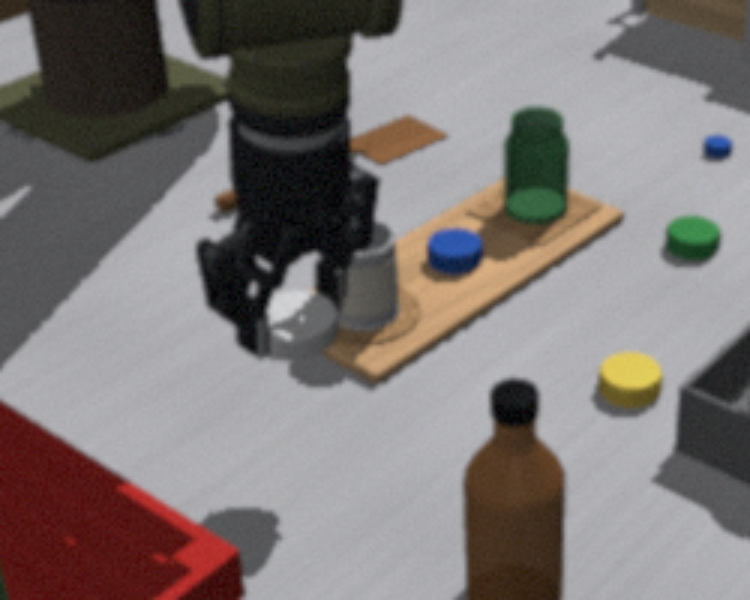

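```bash
cat > lid.py <<'E'
from h import *
import sys
def lid(c,tcp,k=None):
    P=cloud(c);hsv=cv2.cvtColor(c["img"],cv2.COLOR_RGB2HSV)
    m=(np.hypot(P[...,0]-tcp[0],P[...,1]-tcp[1])<.036)&(abs(P[...,2]-tcp[2]-.014)<.012)&(hsv[...,1]<40)&(hsv[...,2]>70)
    m=cv2.morphologyEx(m.astype(np.uint8),cv2.MORPH_OPEN,np.ones((5,5)))
    n,l,st,ce=cv2.connectedComponentsWithStats(m);i=1+np.argmax(st[1:,4]);m=l==i
    q=P[m];A=np.c_[q[:,:2]-q[:,:2].mean(0),np.ones(len(q))]
    a=np.linalg.lstsq(A,q[:,2],rcond=None)[0]
    r=q[:,2]-A@a;ok=abs(r)<.0025;q=q[ok];A=A[ok];a=np.linalg.lstsq(A,q[:,2],rcond=None)[0]
    ctr=(q.min(0)+q.max(0))/2
    print("lid n",len(q),"centre",ctr.round(4),"minus tcp",(ctr-tcp).round(4),"ext",np.ptp(q,axis=0).round(4),"slopes",a[:2].round(3))
if __name__=="__main__":
    c=load(sys.argv[1]); lid(c,np.array(state()["tcp_pos"]))
E
python3 lid.py wrist13
```

```text
lid n 12245 centre [ 0.5986 -0.2923  0.1369] minus tcp [ 0.001  -0.0004  0.0195] ext [0.0621 0.0606 0.0064] slopes [ 0.01  -0.002]
```

Call:
carry_out --pt "0 0 -0.5 0" --pt "0 0 -0.5 0" --pt "0 0 -0.5 0" --pt "0 0 -0.5 0" --pt "0 0 0 0" --pt "0 0.3 0 0" --pt "0 0.5 0 0" --pt "0 0.5 0 0" --pt "0 0.5 0 0" --pt "0 0.5 0 0"

```text
time: 44.25
tcp_pos: [0.6053, -0.2307, 0.1688]
eef_rot: [-0.064, 0.023, 0.998, 0.011]
force: [-0.4, 0.7, -0.1]
gripper_width: 0.71
```

Call:
carry_out --pt "0 0.5 0 0" --pt "0 0.5 0 0" --pt "0 0.5 0 0" --pt "0 0.5 0 0" --pt "0 0.5 0 0" --pt "0 0.5 0 0" --pt "0 0.5 0 0" --pt "0 0.5 0 0" --pt "0 0.5 0 0" --pt "0 0.5 0 0"

```text
time: 45.25
tcp_pos: [0.6111, -0.0932, 0.1708]
eef_rot: [-0.065, 0.022, 0.998, 0.011]
force: [0.0, -0.4, -0.3]
gripper_width: 0.71
```

```bash
python3 - <<'E'
from h import *
exec(open("q.py").read())
go(.52,.0845,.17,1.5708)
E
```

```text
45.25 [ 0.6111 -0.0932  0.1708] [-0.1289  0.0248 -0.9913] q [-0.2354  0.1779  1.6979 -0.006   1.3973 -1.7599] pitch 0.1315
shift [3.91 6.93 0.68] turn -0.53 jawang 1.525 tcp [ 0.6111 -0.0932  0.1708] q6 -1.76 t 45.2 f [ 0.  -0.4 -0.3] w 0.71
tool z axis [-0.129  0.025 -0.991]
```

Call:
carry_out --pt "0.3 0.5 0 0" --pt "0.3 0.5 0 0" --pt "0.3 0.5 0 0" --pt "0.3 0.5 0 0" --pt "0.3 0.5 0 0" --pt "0.3 0.5 0 0" --pt "0.3 0.5 0 0" --pt "0.3 0.5 0 0" --pt "0.3 0.5 0 0" --pt "0.3 0.5 0 0"

```text
time: 46.25
tcp_pos: [0.5363, 0.0463, 0.1842]
eef_rot: [-0.065, 0.022, 0.998, 0.011]
force: [-0.4, 0.7, 0.2]
gripper_width: 0.714
```

```bash
python3 - <<'E'
from h import *
exec(open("q.py").read())
go(.5195,.085,.145,1.5708)
E
```

```text
46.25 [0.5363 0.0463 0.1842] [-0.1286  0.0249 -0.9914] q [-0.0249 -0.0088  1.8736  0.022   1.4064 -1.5557] pitch 0.1296
shift [0.53 1.49 1.68] turn -0.53 jawang 1.525 tcp [0.5363 0.0463 0.1842] q6 -1.56 t 46.2 f [-0.4  0.7  0.2] w 0.714
tool z axis [-0.129  0.025 -0.991]
```

Call:
carry_out --pt "0.15 0.3 0 0" --pt "0.1 0.4 0.1 0" --pt "0.05 0.4 0.3 0" --pt "0 0.2 0.4 0" --pt "0 0 0.4 0" --pt "0 0 0.2 0" --pt "0 0 0 0" --pt "0 0 0 0"

```text
time: 47.05
tcp_pos: [0.5236, 0.0839, 0.1465]
eef_rot: [-0.066, 0.022, 0.998, 0.011]
force: [-0.5, -0.7, 0.2]
gripper_width: 0.716
```

```bash
python3 - <<'E'
from h import *
from lid import lid
exec(open("q.py").read())
go(.5195,.085,.12,1.5708)
c=read_camera("wrist");np.savez("wrist14.npz",**c);cv2.imwrite("pics/wrist14.png",c["img"][:,:,::-1])
lid(c,np.array(state()["tcp_pos"]))
P=cloud(c);m=(np.hypot(P[...,0]-.5195,P[...,1]-.085)<.045)&(P[...,2]>.03)&(P[...,2]<.08);q=P[m];print(len(q),((q.min(0)+q.max(0))/2).round(4),np.ptp(q,axis=0).round(3))
s=read_camera("scene");np.savez("scene14.npz",**s);cv2.imwrite("pics/scene14.png",cv2.resize(s["img"][130:250,200:360],None,fx=5,fy=5)[:,:,::-1])
E
```

```text
47.05 [0.5236 0.0839 0.1465] [-0.1311  0.024  -0.9911] q [ 0.0422  0.0085  1.923   0.0303  1.3407 -1.4938] pitch 0.1305
shift [0.03 0.02 1.07] turn -0.51 jawang 1.526 tcp [0.5236 0.0839 0.1465] q6 -1.49 t 47.0 f [-0.5 -0.7  0.2] w 0.716
tool z axis [-0.131  0.024 -0.991]
lid n 12209 centre [0.5234 0.084  0.1636] minus tcp [-0.0002  0.0002  0.017 ] ext [0.062  0.061  0.0057] slopes [-0.002  0.003]
418 [0.4997 0.0853 0.055 ] [0.017 0.053 0.05 ]
```

View pics/wrist14.png

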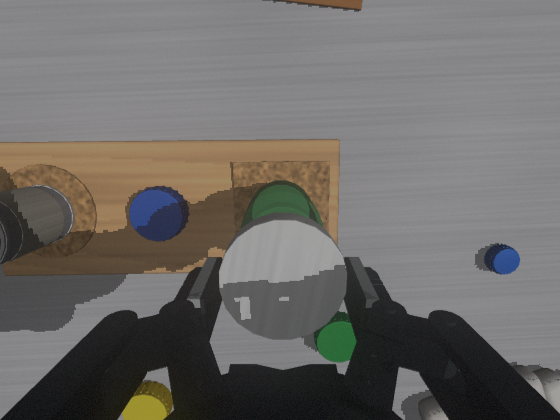

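View pics/scene14.png

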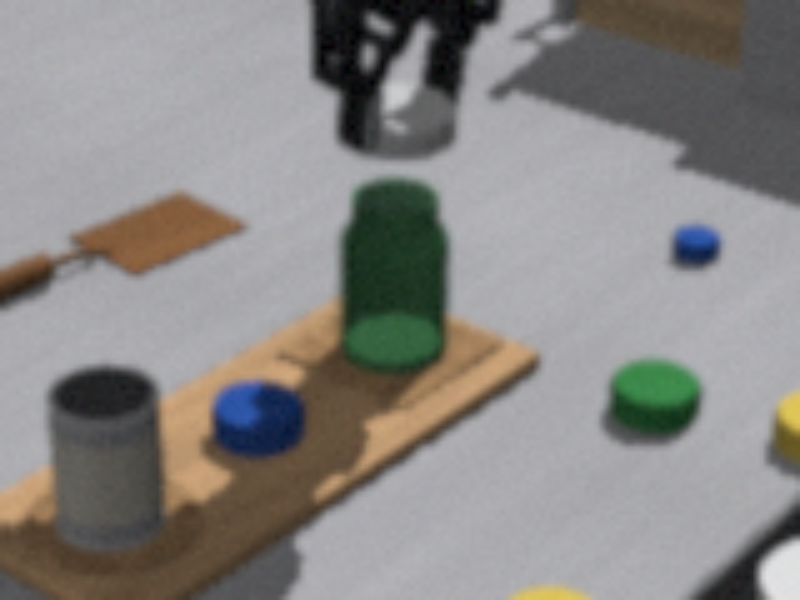

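Call:
carry_out --pt "-0.02 0.02 0.3 0" --pt "-0.02 0.02 0.3 0" --pt "0 0 0.3 0" --pt "0 0 0.2 0" --pt "0 0 0 0" --pt "0 0 0 0"

```text
time: 47.75
tcp_pos: [0.5216, 0.0852, 0.1176]
eef_rot: [-0.065, 0.022, 0.998, 0.011]
force: [0.1, -0.6, 0.0]
gripper_width: 0.709
```

```bash
python3 - <<'E'
from h import *
from lid import lid
exec(open("q.py").read())
go(.5207,.085,.118,1.5708)
c=read_camera("wrist");np.savez("wrist15.npz",**c)
lid(c,np.array(state()["tcp_pos"]))
s=read_camera("scene");np.savez("scene15.npz",**s);cv2.imwrite("pics/scene15.png",cv2.resize(s["img"][130:250,200:360],None,fx=5,fy=5)[:,:,::-1])
E
```

```text
47.75 [0.5216 0.0852 0.1176] [-0.1293  0.0241 -0.9913] q [ 0.0446  0.0341  1.9491  0.0311  1.287  -1.4924] pitch 0.1286
shift [ 0.04 -0.01 -0.01] turn -0.52 jawang 1.525 tcp [0.5216 0.0852 0.1176] q6 -1.49 t 47.8 f [ 0.1 -0.6  0. ] w 0.709
tool z axis [-0.129  0.024 -0.991]
lid n 12206 centre [0.5211 0.0854 0.1346] minus tcp [-0.0004  0.0002  0.017 ] ext [0.062  0.0605 0.0055] slopes [-0.     0.003]
```

View pics/scene15.png

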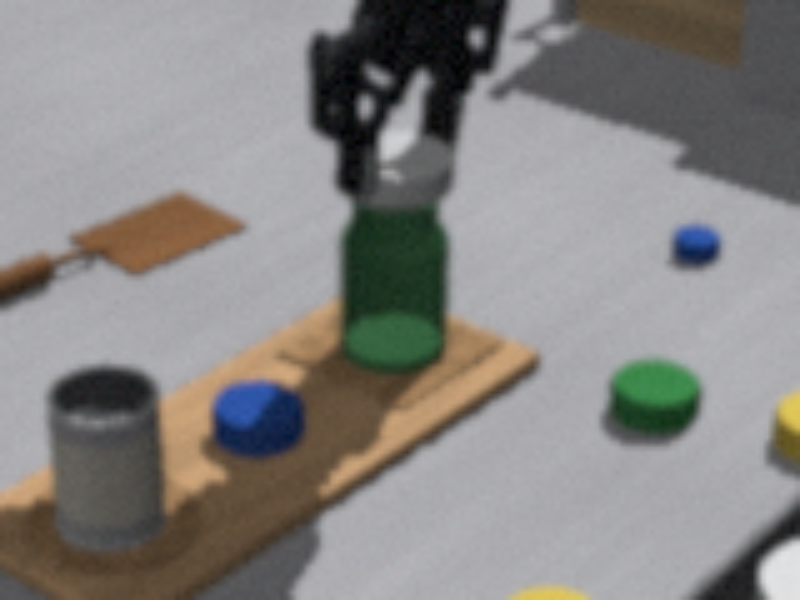

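Call:
carry_out --pt "-0.01 0 0.2 0" --pt "-0.02 0 0.2 0" --pt "-0.02 0 0.15 0" --pt "0 0 0 0"

```text
time: 48.25
tcp_pos: [0.5216, 0.0855, 0.1036]
eef_rot: [-0.064, 0.022, 0.998, 0.011]
force: [-0.2, -0.2, -0.3]
gripper_width: 0.715
```

```bash
python3 - <<'E'
from h import *
from lid import lid
exec(open("q.py").read())
go(.5207,.085,.098,1.5708)
c=read_camera("wrist");np.savez("wrist16.npz",**c)
lid(c,np.array(state()["tcp_pos"]))
E
```

```text
48.25 [0.5216 0.0855 0.1036] [-0.1275  0.0242 -0.9915] q [ 0.0452  0.0496  1.9589  0.0315  1.2599 -1.4926] pitch 0.1268
shift [ 0.01 -0.03  0.23] turn -0.52 jawang 1.525 tcp [0.5216 0.0855 0.1036] q6 -1.49 t 48.2 f [-0.2 -0.2 -0.3] w 0.715
tool z axis [-0.127  0.024 -0.992]
lid n 12224 centre [0.5216 0.0855 0.1207] minus tcp [-0.0002  0.      0.0168] ext [0.0625 0.0611 0.0056] slopes [0.002 0.003]
```

Below the rim (lid underside ≈0.104 < 0.110) with no force. Continue down.

Call:
carry_out --pt "0 -0.02 0.12 0" --pt "0 0 0.1 0" --pt "0 0 0 0"

```text
time: 48.6
tcp_pos: [0.5212, 0.0851, 0.0982]
eef_rot: [-0.064, 0.022, 0.998, 0.011]
force: [0.2, 0.3, -0.3]
gripper_width: 0.714
```

```bash
python3 - <<'E'
from h import *
from lid import lid
exec(open("q.py").read())
print(np.round(state()["force"],2))
c=read_camera("wrist");lid(c,np.array(state()["tcp_pos"]))
E
```

```text
48.6 [0.5212 0.0851 0.0982] [-0.1267  0.0243 -0.9916] q [ 0.0445  0.0546  1.9637  0.0315  1.2493 -1.4936] pitch 0.126
[ 0.22  0.33 -0.29]
lid n 12227 centre [0.5209 0.0853 0.1152] minus tcp [-0.0004  0.0001  0.0169] ext [0.062  0.0609 0.0058] slopes [0.003 0.003]
```

Call:
carry_out --pt "0 0 0 0" --pt "0 0 0 0" --pt "0 0 0 0" --pt "0 0 0 0" --pt "0 0 0 0" --pt "0 0 0 0" --pt "0 0 0 0" --jaw 1

```text
time: 49.35
tcp_pos: [0.522, 0.0851, 0.0992]
eef_rot: [-0.063, 0.022, 0.998, 0.011]
force: [-0.2, 0.3, -0.5]
gripper_width: 1.001
```

Call:
carry_out --pt "0 0 -0.3 0" --pt "0 0 -0.5 0" --pt "0 0 -0.5 0" --pt "0 0 -0.5 0" --pt "0 0 -0.6 0" --pt "0 0 -0.6 0" --pt "0 0 -0.6 0" --pt "0 0 -0.6 0" --pt "0 0 0 0" --pt "0 0 0 0"

```text
time: 50.35
tcp_pos: [0.5379, 0.0824, 0.2164]
eef_rot: [-0.06, 0.022, 0.998, 0.011]
force: [-0.5, 0.7, 0.7]
gripper_width: 1.003
```

```bash
python3 - <<'E'
from h import *
exec(open("q.py").read())
for n in ["wrist","scene"]:
    c=read_camera(n);np.savez(n+"17.npz",**c);cv2.imwrite(f"pics/{n}17.png",c["img"][:,:,::-1])
    P=cloud(c)
    for nm,x,y,lo,hi in [("lidtop",.5207,.085,.108,.118),("can",.5127,-.136,.084,.096),("cap",.516,-.0255,.027,.04),("small",.582,.304,.008,.02)]:
        m=(np.hypot(P[...,0]-x,P[...,1]-y)<.045)&(P[...,2]>lo)&(P[...,2]<hi);qq=P[m]
        if len(qq)>10:
            A=np.c_[qq[:,:2]-qq[:,:2].mean(0),np.ones(len(qq))];a=np.linalg.lstsq(A,qq[:,2],rcond=None)[0]
            print(n,nm,len(qq),((qq.min(0)+qq.max(0))/2).round(4),np.ptp(qq,axis=0).round(3),"slopes",a[:2].round(3))
E
```

```text
50.35 [0.5379 0.0824 0.2164] [-0.1187  0.0246 -0.9926] q [ 0.0384 -0.0284  1.8368  0.0294  1.4512 -1.4931] pitch 0.118
wrist lidtop 4031 [0.5213 0.0856 0.1123] [0.061 0.061 0.008] slopes [0.003 0.002]
wrist can 3021 [ 0.5125 -0.1354  0.0889] [0.054 0.057 0.01 ] slopes [ 0.007 -0.026]
wrist cap 1511 [ 0.5162 -0.0259  0.0313] [0.05  0.048 0.009] slopes [ 0.006 -0.013]
wrist small 477 [0.5841 0.307  0.0125] [0.03  0.028 0.009] slopes [0.042 0.102]
scene lidtop 230 [0.5243 0.0856 0.1122] [0.066 0.063 0.008] slopes [-0.015  0.018]
scene can 255 [ 0.5179 -0.135   0.089 ] [0.056 0.057 0.01 ] slopes [-0.037  0.031]
scene cap 165 [ 0.52   -0.0263  0.0313] [0.049 0.049 0.008] slopes [-0.011  0.015]
scene small 48 [0.5888 0.3076 0.0129] [0.024 0.029 0.009] slopes [-0.066  0.118]
```

View pics/scene17.png

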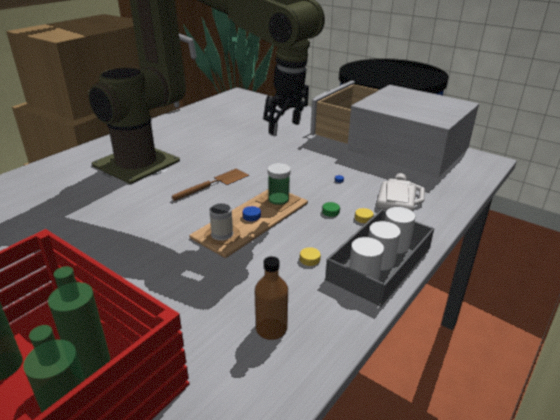

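View pics/wrist17.png

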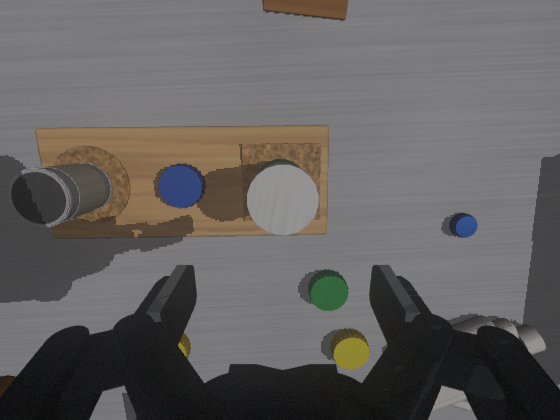

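```bash
python3 - <<'E'
from h import *
c=load("wrist17");P=cloud(c)
print("lid top z",np.median(P[np.hypot(P[...,0]-.521,P[...,1]-.0855)<.025][:,2]).round(4))
print("tcp",np.round(state()["tcp_pos"],3),"t",state()["time"])
print(job_done())
E
```

```text
lid top z 0.3008
tcp [0.538 0.082 0.216] t 50.45
the job is handed in; nothing more can be done
None
```

```bash
python3 - <<'E'
import numpy as np
c=dict(np.load("wrist17.npz"));v,u=np.mgrid[0:420,0:560];z=c["z_map"]
p=np.stack([(u-c["cx"])/c["fx"]*z,(v-c["cy"])/c["fy"]*z,z],-1);P=(p-c["view"][:3,3])@c["view"][:3,:3]
print(P[185:215,265:300].reshape(-1,3).mean(0).round(4),np.median(P[185:215,265:300,2]).round(4))
E
```

```text
[0.5204 0.0852 0.1153] 0.1141
```

I built the sample row and handed it in at about 50 s, of the 104 s allowed. No verdict was reported.

**What I did:** I put the large blue cap at the board's middle. Then I stood the jar on the square mat and the can on the round mat, and lowered the lid over the jar's neck before releasing it. The gripper ended open and clear, about 10 cm above the lid.

**Last checks (wrist camera against my first measurement of the board and mats):**

| Item | Measured | Target | Offset |
|---|---|---|---|
| Jar, after release | (0.520–0.521, 0.085) | mat (0.519, 0.084) | 1–2 mm |
| Lid | (0.521, 0.0855), level within 0.003 rad | jar axis | about 1 mm |
| Can | (0.5125, -0.1355), upright by eye | mat (0.512, -0.136) | about 1 mm |
| Cap | (0.516, -0.026) | board middle (0.516, -0.026) | under 1 mm |

- **Lid height:** its top is at 0.112–0.115 m, and a seated lid should be at 0.113 m.
- **Small blue cap:** it reads within 4 mm of where it started in the wrist view and was never touched.

**What disagreed or failed:**
- **Scene camera:** it puts every item 3–7 mm further out in x than the wrist camera, including the small cap that never moved. I took this as a calibration offset.
- **Lid height script:** the check run just before hand-in printed 0.301 m because it picked up gripper pixels. The same picture, re-read afterwards on the lid alone, gave 0.114 m.
- **Tool tilt:** the tool drifted to about 0.13 rad off vertical during the moves and I could not correct it. I turned the jaws along the row so the tilt fell about the jaw axis. The lid measured level after release and the others looked upright.

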